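# Spread a snap ring onto a tilted fan shaft with ring pliers

### The job

Secure the fan on the repair bench: take the ring pliers from their stand, spread the copper snap ring by its two eyes, carry it spread from its stand over the tilted shaft end and let it contract fully into the groove, flat against the fan's hub, with the eyes facing any way. Then stand the pliers back upright in their stand, let go, and leave the meter, the capacitor and the terminal block where they are.

Things in the scene. Friction and masses are not known exactly. Their poses are not given: they have to be found in the camera images.
- pliers_grip (a point): Ring pliers, 110 g, tips down. Origin midway between two red handle plates (20 mm wide along x, 58 mm tall: z -34 to +24). z up, y across the plates; outer faces at y +-32 mm at rest. Squeezed along y, each plate moves in up to 14 mm to a hard stop and the tips move apart as much. Spring: 10 N at first, 12 N at the stop, 19 N with the ring; 30 N holds firmly at the stop. Same after half a turn.
- pin_a (a point): End of one of the pliers' two tip pins (4 mm diameter), at x 0, y -9 mm, z -100 mm from pliers_grip at rest, y -23 mm squeezed; axes as pliers_grip. A shoulder 9 mm above the pin's end comes down on the ring's eye. When let go, the spring brings the pins back to rest.
- pin_b (a point): The same for the other pin, at y +9 mm at rest, +23 mm squeezed.
- pliers_block (a point): Middle of the pliers' dark guide block, 46 x 28 x 18 mm (x, y, z), 36 mm below pliers_grip; it rests on the stand's ledges.
- pliers_seat (a point): Where pliers_grip is when the pliers stand in their blue fixed stand (76 x 56 mm, 78 mm tall), 107 mm above the bench; z up, y along the pliers' y (either way round). The guide block sits on ledges 62 mm above the bench between lips 16 mm higher that flare out at the top; 2.5 mm play all round. Lift out straight up.
- ring_centre (a point): Copper-coloured snap ring, 47 mm across, 5 mm thick, 30 g. Origin: centre of its bore, half its thickness; z along its axis, x towards the gap with the eyes. Bore 35 mm closed. Fully spread by the pliers it clears 45 mm, centred at x = +1.5 mm: over the 41 mm shaft head hold it so that the shaft's axis passes there. Held spread, it stays level on the pins.
- ring_left_eye (a point): Centre of the eye of the ring's half at +y: a square through hole 8 x 8 mm with 3 mm walls, at x 30, y +9 mm from ring_centre when closed, half its thickness; x 27.5, y 21 mm when fully spread. It overhangs the ring stand freely.
- ring_right_eye (a point): The same for the half at -y (y -9 mm closed, -21 mm spread).
- ring_left (a joint): Turn of the ring's half at +y about a hinge at the ring's back, rad: 0 closed, about 0.2 at the pliers' full squeeze, 0 again in the groove. A spring (1.3 N m per rad) shuts it.
- ring_right (a joint): The same for the half at -y.
- ring_stand: Blue fixed stand for the ring; origin at its underside. Foot 80 mm across, 6 mm high; drum 48 mm across up to 28 mm above the bench, on which the ring lies flat; white stub 29 mm across, 6 mm higher, inside the ring's bore.
- groove (a point): Where the ring's centre lies when seated, on the tilted shaft's axis; z out along the shaft, 23 to 40 degrees from vertical, leaning roughly to the robot. The hub face (51 mm across) on which the ring lies is 2.5 mm below; the groove (33 mm across) ends 5.5 mm above, under the shaft head. Black fan, 148 mm across, blades 28 mm and more below. It does not move under the tool.
- shaft_end (a point): Centre of the end of the shaft head, 15.5 mm out along the axis from groove; axes as groove. The head is 30 mm across here, widening over 6 mm to 41 mm. The cheeks of the fan's stand are 115 mm tall.
- fan_base: Fixed stand of the fan, 170 x 190 mm, origin at its underside's centre, x pointing to its rear (the shaft leans to -x). On two posts at its rear (x 74 mm) a red bus bar cover, 22 mm deep and 180 mm wide, runs along y, 152 to 176 mm above the bench: it is in the way behind the shaft.
- meter: Bystander: black hand-held meter with a green display, 160 x 95 x 36 mm, lying. Origin at its underside.
- capacitor: Bystander: upright aluminium capacitor can, 52 mm across, 82 mm tall. Origin at its underside.
- terminals: Bystander: terminal block with a red cover, 124 x 45 x 26 mm. Origin at its underside.
There are look-alikes about, which are no part of the job. What is shaped like the part that bears pliers_seat but turquoise is not meant.

How it is judged:
On the way, in this order (a step that is already met when the one before it is completed fails the run):
1. the ring is carried, spread, off its stand by the pliers (value of joint each of ring_left, ring_right above 0.09 rad and distance of ring_centre from where it was at the start of the episode above 0.04 m and contact force between pliers and ring above 1 N), for 0.2 s.
2. the ring has contracted in the groove (distance between ring_centre and groove below 0.005 m and value of joint each of ring_left, ring_right below 0.05 rad and angle between the z axis of ring_centre and the z axis of groove, either way round below 0.1 rad), for 0.2 s.
At the end, for the whole second after the job is handed in: The ring is in the groove: its centre within 5 mm of the groove point, its axis within 0.1 rad of the shaft's, both halves contracted to less than 0.05 rad; the pliers stand in their stand (origin within 10 mm of the seat point, upright within 0.12 rad); both at rest (all of step 2 and distance between pliers_grip and pliers_seat below 0.01 m and angle between pliers_grip's own z axis and vertical below 0.12 rad and linear speed of each of pliers, ring below 0.02 m/s); the robot touches nothing.
It fails at once if the meter is shoved more than 20 mm (distance of meter from where it was at the start of the episode above 0.02 m).
It fails at once if the capacitor is shoved more than 20 mm (distance of capacitor from where it was at the start of the episode above 0.02 m).
It fails at once if the terminal block is shoved more than 20 mm (distance of terminals from where it was at the start of the episode above 0.02 m).
It also fails if it takes over 67 s, if anything falls off the work surface, if the arm or the gripper's body presses on something with over 40 N, if the wrist force passes 120 N, or if a joint passes its speed limit or range.

### The arm

A 7-joint arm with a two-finger parallel gripper is mounted at the origin on the work surface. World frame = base frame: x ahead of the robot, y to its left, z up, the work surface at z = 0. Lengths are in m, angles in rad, forces in N, time in s.
With the tool pointing down it reaches from about 0.4 to 0.875 m from the base axis. Payload 4.4 kg.
Tool frame: the origin (TCP) lies at the very end of the fingers, on their centre line; the grasp point (between the pads) lies manip.grip_depth behind it (manip.grip_depth is the distance from the TCP to the grasp point, in m); z points along the fingers, y is the line along which they close (so a half turn about z gives the same grasp; the last joint's range is limited). The gripper opens to 85 mm and grips with 20 to 120 N. Pads are 22 mm wide; open, the fingers measure 114 mm over their backs; the gripper's body (76 mm by 85 mm) begins 54 mm behind the grasp point. The pads swing forward as they close: fully open they stand 13 mm farther back than shut.
Start: joints at [-0.066, 0.628, 0.038, 1.517, -0.027, 0.996, -0.02], TCP at [0.65, 0, 0.231] pointing down, gripper open.
Joint ranges: [-3.06, 3.06], [-0.37, 2.12], [-1.25, 1.32], [0.18, 2.47], [-1.1, 4.24], [0.23, 1.98], [-2.94, 2.94]. Speed limits (rad/s): [2.57, 2.57, 3.14, 3.14, 3.14, 3.14, 3.14].

### API

Orientations are given as a unit quaternion [w, x, y, z].
In Python, from bench import readout, eyes, order, manip gives the robot as it stands.
- The arm moves only by the tool drive_tool, never from a script. Its argument "plan" is a list of rows, each a list of 7 numbers: the shift along the tool's x, y, z in m, then the turn, a rotation vector about the tool's x, y, z in degrees, then the gripper command: -1 is fully open, 1 is shut, values between are in proportion. In form: [[dx, dy, dz, rx, ry, rz, claw], ...]. A call has 1 to 5 rows; each row shifts and turns the commanded pose from where the row before left it, along the tool's axes as they then stand; what a row does not reach is not made up. A row lasts 1/8 s, in which the tool goes at most 62.5 mm and 10.7 degrees, less where a joint would pass 70% of its speed; a pose out of reach is approached as far as the arm can. A call is refused whole if a number of a shift passes 0.0625 or a number of a turn 10.7, either way. A call with a gripper value outside its range is refused whole. The fingers move at their own pace and stop on an object; the grip force is fixed at half the most. Time passes only in rows, so rows that do not move let the fingers close. It gives the time, the measured TCP pose, the force, the opening and the grip force at its end, in the units of the state.
- readout.sense(): the state, without advancing time (a new reading comes with each control period).
- eyes.capture(name): name is "scene" or "side" or "wrist"; returns a dict with "frame" (400x640x3 uint8, red, green, blue), "fovy" (degrees; the focal length in pixels is half the picture's height over the tangent of half this angle, whatever the lens; pixels are square), "cx", "cy" (the principal point, pixels), "extrinsics" (4x4, takes a point from world to camera coordinates). Camera axes: x right, y up, looking along -z (the intrinsics and any distortion apply to the point x, -y, -z); pixel columns grow to the right and rows downward; lengths in m; the calibration is good to about 2 mm. A picture is of the moment at which its call begins. There is no depth.
- order.finish_job(): hands the job in; it is judged then, once.
The state is a dict: "time_s": time; "joint_positions": joint angles; "joint_velocities": joint speeds; "joint_torque": joint torques, N m; "ee_pos": TCP position; "orientation": TCP orientation; "ft_force": force on the tool from outside, world axes, zero at the start; "torque": the same for the moment, N m; "width": opening from 0.0 (shut) to 1.0 (fully open); "gripper_force": force on a finger pad.
Only numpy, scipy, OpenCV 4.12 (cv2) and the standard library are available. Lean on these libraries where they do the work, as an engineer would, in place of code of your own. Each camera call takes 0.05 s, during which the arm holds its last target. There are 200 camera calls.

## Working session

There is one attempt and no reset: what is moved stays moved. The work goes in short steps, Python scripts to look and compute and a tool call to move; the robot and the scene stay as the last step left them, time stands still between calls to the robot, and variables do not carry over. Pictures are saved under pics/ and viewed, at most 10 in all, crops included, and the job is handed in when it is done.

Besides the shell and the picture viewer there is one more tool, called as name(argument=value, ...), one argument or row to a line, values as JSON. drive_tool: Moves the arm, as the interface text tells. Its arguments: {"type":"object","properties":{"plan":{"type":"array","items":{"type":"array","items":{"type":"number"}}}},"required":["plan"]}

```bash
mkdir -p pics; ls; python3 - <<'E'
from bench import readout, eyes, order, manip
import cv2,numpy as np
print(readout.sense()); print(manip.grip_depth, [a for a in dir(manip) if a[0]!='_'])
for n in ("scene","side","wrist"):
    c=eyes.capture(n); cv2.imwrite(f"pics/{n}0.png",c["frame"][:,:,::-1])
    np.savez(f"{n}0.npz",**c)
    print(n,[k for k in c],c["fovy"],c["cx"],c["cy"],np.round(c["extrinsics"],3).tolist(),{k:v for k,v in c.items() if k not in("frame","extrinsics")})
E
```

```text
pics
{'time_s': 0.0, 'joint_positions': array([-0.06581167,  0.62933535,  0.03846027,  1.51840413, -0.02700973,
        0.99630268, -0.02002183]), 'joint_velocities': array([ 0.00119323, -0.00251605,  0.00069307,  0.00059292, -0.0009276 ,
       -0.00051137,  0.0013113 ]), 'joint_torque': array([-1.11932164e-03, -5.63405585e+01,  1.22606792e+00, -1.93450052e+01,
        1.09587883e-02,  1.05136272e-02, -8.84369996e-06]), 'ee_pos': array([6.49354282e-01, 2.76902113e-05, 2.30384862e-01]), 'orientation': array([-6.72596695e-04,  7.07117446e-01,  7.07095457e-01, -6.92673987e-04]), 'ft_force': array([ 0.11913566, -0.18639342,  0.78868889]), 'torque': array([ 0.03423516, -0.01610386, -0.0248004 ]), 'gripper_force': 0.0, 'width': 0.9998742645515939}
0.0187 ['Unreachable', 'grip_depth']
scene ['frame', 'fovy', 'cx', 'cy', 'extrinsics'] 44.71781943859247 318.4588242170149 204.9623490313555 [[0.281, 0.96, 0.005, -0.189], [-0.81, 0.234, 0.537, 0.39], [0.514, -0.155, 0.843, -1.57], [0.0, 0.0, 0.0, 1.0]] {'fovy': 44.71781943859247, 'cx': 318.4588242170149, 'cy': 204.9623490313555}
side ['frame', 'fovy', 'cx', 'cy', 'extrinsics'] 51.64387565639579 322.945080421189 196.49001191315176 [[1.0, -0.016, -0.003, -0.532], [0.014, 0.755, 0.656, -0.112], [-0.009, -0.656, 0.755, -0.987], [0.0, 0.0, 0.0, 1.0]] {'fovy': 51.64387565639579, 'cx': 322.945080421189, 'cy': 196.49001191315176}
wrist ['frame', 'fovy', 'cx', 'cy', 'extrinsics'] 58.10157023456154 322.9762358109521 198.3965946000313 [[1.0, 0.0, -0.001, -0.65], [-0.001, 0.948, -0.317, 0.041], [0.001, 0.317, 0.948, -0.381], [0.0, 0.0, 0.0, 1.0]] {'fovy': 58.10157023456154, 'cx': 322.9762358109521, 'cy': 198.3965946000313}
```

```bash
python3 - <<'E'
import cv2,numpy as np
a=cv2.imread("pics/scene0.png");b=cv2.imread("pics/side0.png");c=cv2.imread("pics/wrist0.png")
# scene and side enlarged
cv2.imwrite("pics/sc_big.png",cv2.resize(a,(800,500),interpolation=cv2.INTER_CUBIC))
cv2.imwrite("pics/si_big.png",cv2.resize(b,(800,500),interpolation=cv2.INTER_CUBIC))
E
```

```text
(no output)
```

View pics/sc_big.png

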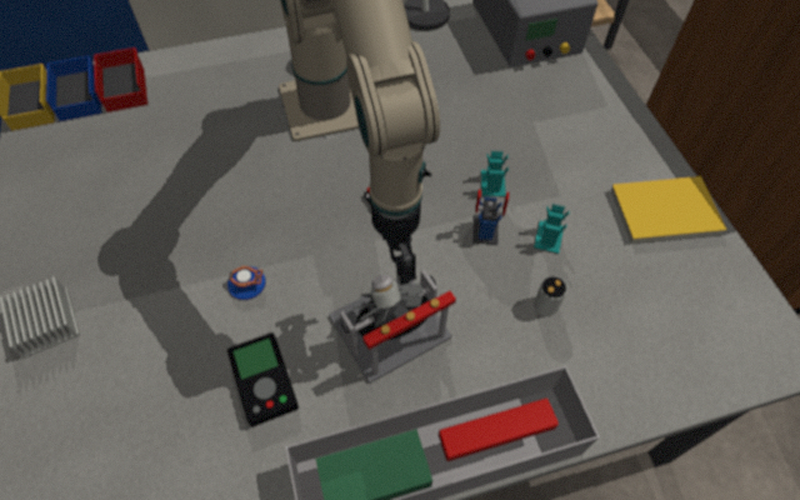

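View pics/si_big.png

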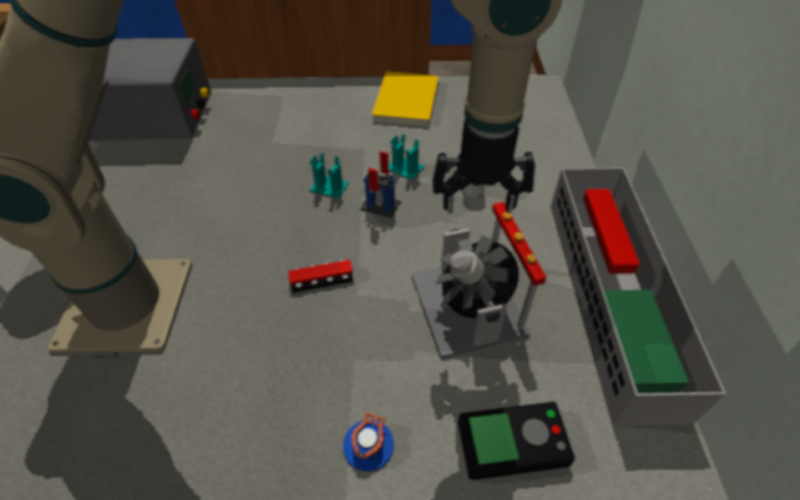

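The scene view (800-wide) shows the pliers in the blue stand at about (490,215) between turquoise look-alikes, the ring at (245,275), the fan shaft at (385,290), and the bus bar behind the shaft. The side view shows the pliers at (380,185), the ring at (368,438) with its eyes up (+y), the shaft end at (463,262) and the terminals at (320,275).

```bash
cat > h.py <<'E'
import cv2,numpy as np
from scipy.spatial.transform import Rotation as R
class Cam:
    def __init__(s,c):
        s.im=np.asarray(c["frame"]); s.E=np.asarray(c["extrinsics"]); s.f=200/np.tan(np.radians(float(c["fovy"]))/2); s.cx=float(c["cx"]); s.cy=float(c["cy"])
        s.C=-s.E[:3,:3].T@s.E[:3,3]; s.hsv=cv2.cvtColor(s.im,cv2.COLOR_RGB2HSV)
    def ray(s,u,v):
        d=s.E[:3,:3].T@np.array([(u-s.cx)/s.f,-(v-s.cy)/s.f,-1]); return d/np.linalg.norm(d)
    def plane(s,u,v,z): d=s.ray(u,v); return s.C+d*(z-s.C[2])/d[2]
    def proj(s,p):
        q=s.E[:3,:3]@np.asarray(p)+s.E[:3,3]; return np.array([s.cx+s.f*q[0]/-q[2], s.cy+s.f*q[1]/q[2]])
    def blobs(s,h0,h1,smin,vmin,amin=15,box=None):
        h,sa,v=cv2.split(s.hsv); m=((h>=h0)&(h<=h1) if h0<=h1 else (h>=h0)|(h<=h1))&(sa>=smin)&(v>=vmin)
        m=m.astype(np.uint8)
        if box: k=np.zeros_like(m); k[box[1]:box[3],box[0]:box[2]]=1; m&=k
        n,l,st,c=cv2.connectedComponentsWithStats(m)
        return m,[(st[i].tolist(),np.round(c[i],1).tolist()) for i in range(1,n) if st[i][4]>=amin]
def tri(*cr):
    A=0;b=0;
    for C,d in cr: P=np.eye(3)-np.outer(d,d); A=A+P; b=b+P@C
    p=np.linalg.solve(A,b); return p,[np.linalg.norm((np.eye(3)-np.outer(d,d))@(p-C)) for C,d in cr]
def load(n): return Cam(np.load(n+".npz"))
def snap(n,tag):
    from bench import eyes
    c=eyes.capture(n); np.savez(tag+".npz",**c); return Cam(c)
E
python3 - <<'E'
from h import *
for n in("scene0","side0"):
    c=load(n); print(n,c.C.round(3))
    for nm,a in(("red",(170,8,150,60)),("blue",(105,125,120,30)),("copper",(5,18,90,60)),("white",None)):
        if a is None: continue
        print(nm,[b for b in c.blobs(*a)[1] if b[0][2]<130])
E
```

```text
scene0 [ 1.177 -0.154  1.116]
red [([75, 38, 42, 51, 1066], [95.3, 62.7]), ([420, 39, 8, 9, 50], [423.9, 43.2]), ([381, 152, 4, 16, 25], [382.4, 158.0]), ([403, 155, 4, 15, 20], [404.4, 161.4]), ([290, 233, 74, 46, 764], [325.4, 256.4]), ([352, 319, 95, 49, 2300], [398.0, 343.0]), ([212, 320, 7, 7, 38], [215.2, 322.9])]
blue [([0, 0, 118, 96, 5892], [52.0, 32.3]), ([383, 171, 16, 21, 189], [388.9, 182.2]), ([182, 220, 30, 20, 264], [196.5, 231.9])]
copper [([474, 0, 18, 20, 248], [482.4, 10.5]), ([186, 213, 19, 6, 35], [194.2, 214.7]), ([188, 223, 17, 6, 35], [196.5, 226.5]), ([444, 223, 5, 6, 19], [446.0, 225.8]), ([344, 238, 8, 9, 46], [347.4, 241.8]), ([324, 248, 9, 9, 47], [327.9, 252.1]), ([304, 259, 9, 9, 49], [307.8, 263.0])]
side0 [ 0.525 -0.571  0.817]
red [([152, 87, 7, 8, 44], [155.3, 90.2]), ([304, 121, 7, 18, 84], [307.0, 129.7]), ([295, 135, 8, 18, 103], [298.3, 143.6]), ([467, 151, 45, 68, 1685], [488.7, 184.8]), ([394, 162, 43, 66, 673], [415.1, 195.6]), ([231, 208, 51, 20, 551], [255.8, 217.1]), ([440, 340, 9, 8, 53], [444.3, 343.2])]
blue [([0, 0, 8, 2, 15], [3.3, 0
[... 270 characters left out ...]
, 28], [290.1, 359.4])]
copper [([157, 0, 12, 24, 130], [162.7, 8.4]), ([266, 0, 9, 22, 118], [269.4, 8.1]), ([0, 3, 9, 17, 117], [3.4, 9.5]), ([298, 3, 6, 20, 41], [301.5, 12.3]), ([195, 11, 6, 16, 35], [197.4, 18.2]), ([272, 39, 4, 21, 35], [273.4, 49.8]), ([345, 39, 31, 5, 97], [357.7, 41.1]), ([173, 46, 5, 17, 31], [175.7, 53.8]), ([289, 47, 2, 13, 20], [289.6, 53.7]), ([335, 47, 42, 12, 53], [353.8, 50.3]), ([297, 55, 19, 7, 36], [305.1, 58.5]), ([205, 59, 13, 4, 18], [211.2, 61.6]), ([401, 169, 9, 8, 42], [405.2, 172.4]), ([411, 184, 10, 10, 51], [414.5, 188.8]), ([421, 202, 9, 9, 47], [424.7, 206.3]), ([283, 330, 25, 32, 129], [293.0, 339.0]), ([292, 340, 14, 26, 70], [300.8, 355.0])]
```

View pics/wrist0.png

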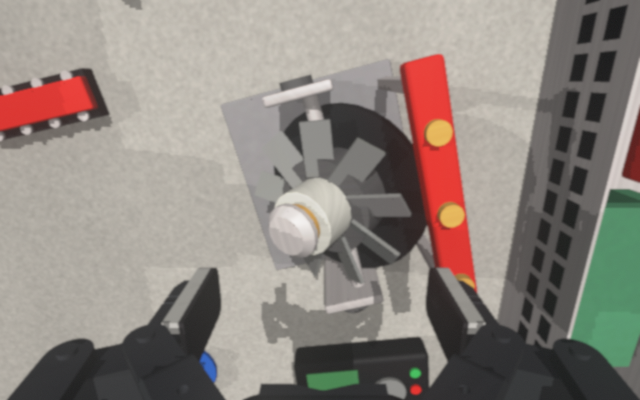

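The wrist view shows the shaft end face at about (293,230), the golden groove floor around (312,215), the fan base edges, and bus bar bolts at (439,133) and (452,216).

```bash
python3 - <<'E'
from h import *
S,D,W=load("scene0"),load("side0"),load("wrist0")
T=lambda **k:[np.round(x,4) for x in tri(*[({'s':S,'d':D,'w':W}[a].C,{'s':S,'d':D,'w':W}[a].ray(*p)) for a,p in k.items()])]
print("h+",T(s=(404.4,161.4),d=(307,129.7))); print("h-",T(s=(382.4,158),d=(298.3,143.6)))
print("bolt1",T(s=(347.4,241.8),d=(405.2,172.4),w=(439,133)))
print("bolt2",T(s=(327.9,252.1),d=(414.5,188.8),w=(452,216)))
print("bolt3",T(s=(307.8,263),d=(424.7,206.3)))
# white stub of ring stand
for n,c,b in(("s",S,(180,205,215,245)),("d",D,(275,325,318,375))):
    x0,y0,x1,y1=b; m=((c.hsv[...,1]<60)&(c.hsv[...,2]>170)).astype(np.uint8); k=np.zeros_like(m);k[y0:y1,x0:x1]=1; m&=k
    print(n,m.sum(),np.argwhere(m)[:,::-1].mean(0) if m.sum() else 0)
print("cap", W.im[230,293],S.im[228,308])
# crops of details
g=np.zeros((600,800,3),np.uint8)
def put(c,x0,y0,w,h,X,Y,sc): 
    t=cv2.resize(c.im[y0:y0+h,x0:x0+w,::-1],None,fx=sc,fy=sc,interpolation=cv2.INTER_CUBIC); g[Y:Y+t.shape[0],X:X+t.shape[1]]=t
put(W,250,150,130,100,0,0,3); put(S,280,205,60,50,400,0,6)
put(D,340,180,65,50,0,305,6); put(D,262,318,65,48,400,305,6)
cv2.imwrite("pics/det.png",g)
E
```

```text
h+ [array([0.4936, 0.2856, 0.1044]), array([0.0008, 0.0008])]
h- [array([0.4703, 0.232 , 0.1058]), array([0.0031, 0.0031])]
bolt1 [array([0.7125, 0.0533, 0.175 ]), array([0.0002, 0.0011, 0.0011])]
bolt2 [array([0.7249, 0.0049, 0.1754]), array([0.0002, 0.0012, 0.0012])]
bolt3 [array([ 0.737 , -0.0434,  0.175 ]), array([0.0006, 0.0006])]
s 57 [194.56140351 220.12280702]
d 157 [293.55414013 349.40127389]
cap [210 201 197] [141 136 135]Traceback (most recent call last):
  File "<stdin>", line 18, in <module>
  File "<stdin>", line 16, in put
ValueError: could not broadcast input array from shape (300,390,3) into shape (295,390,3)
```

```bash
python3 - <<'E'
from h import *
S,D,W=load("scene0"),load("side0"),load("wrist0")
g=np.zeros((600,800,3),np.uint8)
def put(c,x0,y0,w,h,X,Y,sc): 
    t=cv2.resize(c.im[y0:y0+h,x0:x0+w,::-1],None,fx=sc,fy=sc,interpolation=cv2.INTER_CUBIC); g[Y:Y+t.shape[0],X:X+t.shape[1]]=t
put(W,250,160,100,100,0,0,4); put(S,285,210,66,60,404,0,6)
put(D,340,190,66,30,0,410,6); put(D,262,318,66,38,404,370,6)
cv2.imwrite("pics/det.png",g)
E
```

```text
(no output)
```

View pics/det.png

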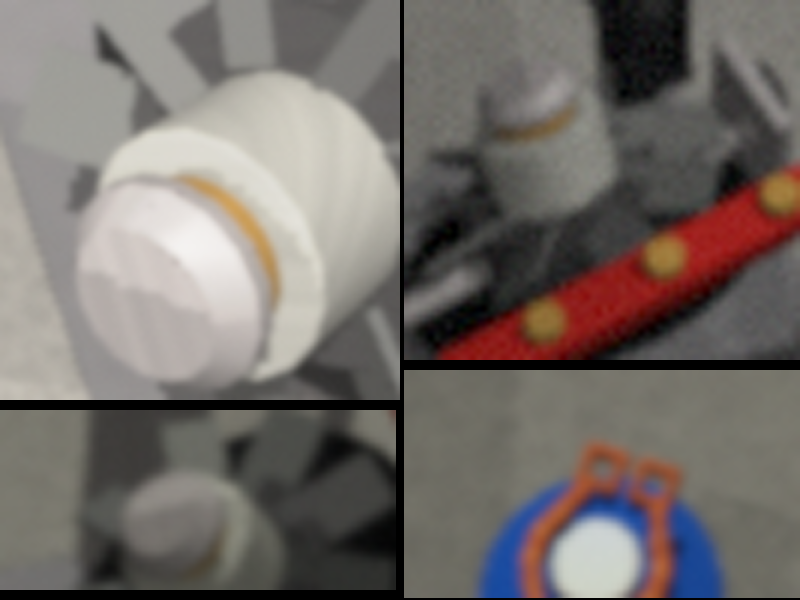

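```bash
cat >> h.py <<'E'
def pose():
    from bench import readout
    s=readout.sense(); q=s["orientation"]; return np.array(s["ee_pos"]),R.from_quat([q[1],q[2],q[3],q[0]]),s
def frame(z,x):
    z=z/np.linalg.norm(z); x=x-z*(x@z); x/=np.linalg.norm(x); return R.from_matrix(np.stack([x,np.cross(z,x),z],1))
def yawdown(deg): return frame(np.array([0,0,-1.]),np.array([np.cos(np.radians(deg)),np.sin(np.radians(deg)),0]))
def rows(pt,Rt,n=None,claw=-1,p=None,Rc=None,step=.055):
    if p is None: p,Rc,_=pose()
    rv=(Rc.inv()*Rt).as_rotvec(degrees=True); d=pt-p
    if n is None: n=int(max(np.ceil(np.linalg.norm(d)/step),np.ceil(np.linalg.norm(rv)/10),1))
    Rk=Rc
    for k in range(n):
        print(np.round(Rk.inv().apply(d/n),4).tolist(),np.round(rv/n,2).tolist(),claw); Rk=Rk*R.from_rotvec(rv/n,degrees=True)
E
python3 - <<'E'
from h import *
S,D,W=load("scene0"),load("side0"),load("wrist0")
print(tri((S.C,S.ray(304.3,223)),(D.C,D.ray(368,207.5)),(W.C,W.ray(286.2,235.5))))
hub=np.array([(105,185),(130,145),(175,127),(215,140),(260,170),(300,220),(322,280),(318,330),(295,365),(255,380)])/4+[250,160]
print(cv2.fitEllipse(hub.astype(np.float32)))
E=tri((S.C,S.ray(304.3,223)),(D.C,D.ray(368,207.5)),(W.C,W.ray(286.2,235.5)))[0]
hc=cv2.fitEllipse(hub.astype(np.float32))[0]
for t in(23,27,31,35,39):
    t=np.radians(t); a=np.array([-.969*np.sin(t),-.246*np.sin(t),np.cos(t)]); print(np.degrees(t),W.proj(E-.018*a),hc,(E-E[2]*0-.0155*a).round(4))
t=np.radians(31); a=np.array([-.969*np.sin(t),-.246*np.sin(t),np.cos(t)])
rows(E+.1*a,frame(-a,np.array([-.246,.969,0])))
E
```

```text
(array([ 0.62529207, -0.02092428,  0.14755871]), [np.float64(0.000691924067215963), np.float64(0.0010931724967167338), np.float64(0.0006852834381830898)])
((303.17236328125, 223.59742736816406), (46.13775634765625, 69.33655548095703), 144.74978637695312)
23.0 [298.29895682 224.62861255] (303.17236328125, 223.59742736816406) [ 0.6312 -0.0194  0.1333]
27.0 [299.76149176 224.55536987] (303.17236328125, 223.59742736816406) [ 0.6321 -0.0192  0.1337]
31.0 [301.17139078 224.53586639] (303.17236328125, 223.59742736816406) [ 0.633  -0.019   0.1343]
35.0 [302.52248191 224.57059298] (303.17236328125, 223.59742736816406) [ 0.6339 -0.0187  0.1349]
39.0 [303.8086868  224.65986469] (303.17236328125, 223.59742736816406) [ 0.6347 -0.0185  0.1355]
[-0.0084, -0.0185, -0.0006] [-7.73, 0.96, -3.47] -1
[-0.0073, -0.0187, -0.0033] [-7.73, 0.96, -3.47] -1
[-0.006, -0.0185, -0.0059] [-7.73, 0.96, -3.47] -1
[-0.0048, -0.0179, -0.0085] [-7.73, 0.96, -3.47] -1
```

drive_tool(
  plan=[
    [-0.008,-0.0185,-0.0006,-7.7,1,-3.5,-1],
    [-0.007,-0.0187,-0.0033,-7.7,1,-3.5,-1],
    [-0.006,-0.0185,-0.006,-7.7,1,-3.5,-1],
    [-0.005,-0.018,-0.0085,-7.7,1,-3.5,-1],
    [0,0,0,0,0,0,-1],
  ],
)

```text
time_s: 0.78
ee_pos: [0.5849, -0.0205, 0.2327]
orientation: [0.118, 0.616, 0.759, 0.175]
ft_force: [0.8, -0.0, -0.4]
width: 1.0
gripper_force: 0.0
```

```bash
python3 - <<'E'
from h import *
p,Rc,s=pose(); print(p,Rc.as_matrix().round(3).tolist(),s["joint_positions"].round(2))
c=snap("wrist","w1"); E=np.array([.6253,-.0209,.1476]); u,v=c.proj(E).astype(int); print(u,v, c.C)
x0,y0=max(0,u-90),max(0,v-75); print(x0,y0)
cv2.imwrite("pics/w1.png",cv2.resize(c.im[y0:y0+150,x0:x0+200,::-1],None,fx=4,fy=4,interpolation=cv2.INTER_CUBIC))
E
```

```text
[ 0.58490523 -0.0204966   0.23270109] [[-0.214, 0.893, 0.395], [0.976, 0.181, 0.12], [0.036, 0.411, -0.911]] [ 0.17  0.4  -0.12  2.08 -0.36  0.28  0.6 ]
323 218 [0.51169566 0.04240162 0.36591986]
233 143
```

View pics/w1.png

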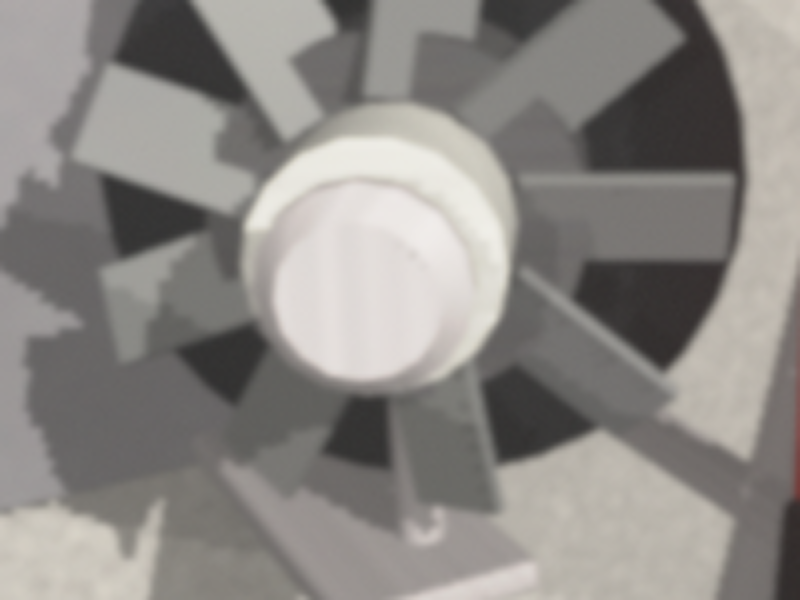

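The view down the shaft (crop origin (233,143), ×4) shows the end face centred near (357,295) and the hub face ellipse spanning x 243–508, y 137–393. So the shaft tilts further than the view axis.

```bash
cat > fan.py <<'E'
from h import *
from scipy.optimize import least_squares
S,D,W,V=load("scene0"),load("side0"),load("wrist0"),load("w1")
hub0=np.array([(105,185),(130,145),(175,127),(215,140),(260,170),(300,220),(322,280),(318,330),(295,365),(255,380)])/4+[250,160]
hub1=np.array([(243,250),(260,200),(300,155),(360,137),(420,147),(465,180),(500,235),(508,290),(490,340),(450,378),(340,393)])/4+[233,143]
end1=np.array([(272,293),(443,293),(357,205),(357,382),(300,230),(415,230)])/4+[233,143]
end0=np.array([(80,260),(80,300),(95,335),(130,365),(170,382),(208,370),(210,330)])/4+[250,160]
def circ(c,a,r,n=72):
    u=np.cross(a,[0,1,0]);u/=np.linalg.norm(u);w=np.cross(a,u);t=np.linspace(0,2*np.pi,n,endpoint=False)[:,None]
    return c+r*(u*np.cos(t)+w*np.sin(t))
def dist(cam,pts,c,a,r):
    k=np.array([cam.proj(p) for p in circ(c,a,r)]).astype(np.float32)
    return [cv2.pointPolygonTest(k,tuple(map(float,q)),True) for q in pts]
def res(x,sc=True):
    E=x[:3];t,y=x[3:5]; a=np.array([-np.sin(t)*np.cos(y),-np.sin(t)*np.sin(y),np.cos(t)]); H=E-.018*a
    r=list(dist(W,hub0,H,a,.0255))+list(dist(V,hub1,H,a,.0255))+list(dist(V,end1,E,a,.015))
    r+=list(.7*(S.proj(E)-[304.3,223]))+list(.7*(D.proj(E)-[368,207.5]))
    r+=[(y-.2487)*100]
    return np.array(r)
f=least_squares(res,[.6253,-.0209,.1476,.6,.25],diff_step=1e-4)
E=f.x[:3];t,y=f.x[3:]; a=np.array([-np.sin(t)*np.cos(y),-np.sin(t)*np.sin(y),np.cos(t)])
G=E-.0155*a
if __name__=="__main__": print(f.x,np.degrees(t),np.degrees(y),"\nres",f.fun.round(1),"\nG",G,"a",a)
E
python3 fan.py; python3 - <<'E'
from h import *
t=np.radians(32);a=np.array([-.969*np.sin(t),-.246*np.sin(t),np.cos(t)])
rows(np.array([.585,-.02,.232]),frame(-a,np.array([-.246,.969,0])))
E
```

```text
[ 0.62440377 -0.02061733  0.14751585  0.61762377  0.23700074] 35.38723549352104 13.579142228973174 
res [ 1.1  1.4  0.1  0.8  0.6  0.4  0.1  0.5  0.6  0.3 -0.   0.7  0.2  0.4
  0.5  1.3  1.1  0.2 -0.2 -0.5 -1.8 -0.3 -0.9 -3.6 -0.7 -1.3 -3.   0.1
 -0.1 -0.7 -0.2 -1.2] 
G [ 0.6331289  -0.01850986  0.13487937] a [-0.56291172 -0.13596578  0.81525683]
[0.0001, -0.0016, 0.0005] [-7.58, -0.93, -2.54] -1
```

drive_tool(
  plan=[
    [0,-0.0015,0.0005,-7.6,-0.9,-2.5,-1],
    [0,0,0,0,0,0,-1],
  ],
)

```text
time_s: 1.08
ee_pos: [0.5857, -0.0139, 0.2358]
orientation: [0.125, 0.604, 0.763, 0.192]
ft_force: [0.2, 0.4, 0.3]
width: 1.002
gripper_force: 0.0
```

```bash
python3 - <<'E'
from h import *
p,Rc,s=pose(); print(p,Rc.as_matrix().round(3).tolist(),s["joint_positions"].round(3),s["time_s"])
E
```

```text
[ 0.58571651 -0.01387091  0.23581047] [[-0.239, 0.874, 0.422], [0.97, 0.196, 0.143], [0.042, 0.444, -0.895]] [ 0.127  0.388 -0.061  2.105 -0.612  0.267  0.869] 1.075
```

```bash
cat > kin.py <<'E'
from h import *
from scipy.optimize import least_squares
def fk(q,k,full=False):
    d1,d3,e1,d5,e2,w,d7,off=k
    Ry=lambda t:R.from_euler('y',t);Rz=lambda t:R.from_euler('z',t)
    A=Rz(q[0])*Ry(q[1])*Rz(q[2]); p=np.array([0,0,d1])+A.apply([e1,0,d3]); el=p.copy()
    A=A*Ry(q[3]); p=p+A.apply([e2,0,d5]); A=A*Rz(q[4])*Ry(q[5]); p=p+A.apply([w,0,0]); A=A*Rz(q[6]); p=p+A.apply([0,0,d7])
    return p,A*Rz(off),el
data=[([-0.06581167,0.62933535,0.03846027,1.51840413,-0.02700973,0.99630268,-0.02002183],[6.49354282e-01,2.76902113e-05,2.30384862e-01],[-6.72596695e-04,7.07117446e-01,7.07095457e-01,-6.92673987e-04])]
import os,json
if os.path.exists("poses.json"): data+=[tuple(x) for x in json.load(open("poses.json"))]
def add():
    p,Rc,s=pose(); l=json.load(open("poses.json")) if os.path.exists("poses.json") else []
    l.append([s["joint_positions"].tolist(),p.tolist(),s["orientation"].tolist()]); json.dump(l,open("poses.json","w"))
def rq(q): return R.from_quat([q[1],q[2],q[3],q[0]])
def fit():
    def r(k):
        o=[]
        for q,p,o4 in data:
            P,A,_=fk(q,k); o+=list((P-p)*10)+list((A.inv()*rq(o4)).as_rotvec())
        return np.r_[o,1e-3*(k-np.array([.33,.4,0,.4,0,0,.2,1.57]))]
    best=min((least_squares(r,[.33,.4,e,.4,-e,w,.25,o]) for e in(0,.05) for w in(0,.08) for o in(1.57,-1.57)),key=lambda f:f.cost)
    return best
E
python3 - <<'E'
from kin import *
add(); p,Rc,s=pose()
E
python3 - <<'E'
from kin import *
# include pose 1 (rounded)
import kin
kin.data.append(([.17,.4,-.12,2.08,-.36,.28,.6],[0.58490523,-0.0204966,0.23270109],R.from_matrix(np.array([[-0.214,0.893,0.395],[0.976,0.181,0.12],[0.036,0.411,-0.911]])).as_quat()[[3,0,1,2]]))
f=fit(); print(f.cost,f.x.round(4)); 
for q,p,o in kin.data: P,A,_=fk(q,f.x); print((P-p).round(4),(A.inv()*rq(o)).magnitude().round(4))
E
```

```text
0.11932461009318035 [ 1.0169 -0.1999  0.7286  0.4444  0.1547  0.1111 -0.1752  1.3177]Traceback (most recent call last):
  File "<stdin>", line 6, in <module>
AttributeError: 'float' object has no attribute 'round'
```

```bash
python3 - <<'E'
from kin import *
import itertools
P=data+[([.17,.4,-.12,2.08,-.36,.28,.6],None,R.from_matrix(np.array([[-0.214,0.893,0.395],[0.976,0.181,0.12],[0.036,0.411,-0.911]])).as_quat()[[3,0,1,2]])]
out=[]
for sg in itertools.product((1,-1),repeat=4):
  for off in (np.pi/2,-np.pi/2,0,np.pi):
    e=[]
    for q,_,o in P:
        Z=lambda t:R.from_euler('z',t);Y=lambda t:R.from_euler('y',t)
        A=Z(sg[0]*q[0])*Y(q[1])*Z(sg[1]*q[2])*Y(q[3])*Z(sg[2]*q[4])*Y(q[5])*Z(sg[3]*q[6])*Z(off)
        e.append((A.inv()*rq(o)).magnitude())
    out.append((max(e),sg,off,np.round(e,3)))
for x in sorted(out,key=lambda x:x[0])[:4]: print(x)
E
```

```text
(0.005169585657210408, (-1, -1, -1, -1), 1.5707963267948966, array([0.   , 0.   , 0.005]))
(0.14835264260749376, (1, 1, -1, -1), 1.5707963267948966, array([0.083, 0.148, 0.148]))
(0.2449931318110477, (-1, 1, -1, -1), 1.5707963267948966, array([0.077, 0.123, 0.245]))
(0.33522645553652797, (1, -1, -1, -1), 1.5707963267948966, array([0.132, 0.254, 0.335]))
```

```bash
sed -i "s/Rz=lambda t:R.from_euler('z',t)/Rz=lambda t:R.from_euler('z',-t)/; s/A\*Rz(off)/A*R.from_euler('z',off)/" kin.py; cat > ik.py <<'E'
from kin import *
lo=np.array([-3.06,-.37,-1.25,.18,-1.1,.23,-2.94])+.03; hi=np.array([3.06,2.12,1.32,2.47,4.24,1.98,2.94])-.03
def ik(p,Rt,k,seeds=25,q0=None,rng=np.random.default_rng(0)):
    sol=[]
    f=lambda q:np.r_[(fk(q,k)[0]-p)*10,(fk(q,k)[1].inv()*Rt).as_rotvec()]
    for i in range(seeds):
        s=rng.uniform(lo,hi) if (i or q0 is None) else np.clip(q0,lo+1e-3,hi-1e-3)
        if i: s[0]=rng.uniform(-1.2,1.2)
        r=least_squares(f,s,bounds=(lo,hi),max_nfev=60)
        if r.cost<1e-6: sol.append(r.x)
    return sol
E
python3 - <<'E'
from ik import *
import kin
from fan import G,a
kin.data.append(([.17,.4,-.12,2.08,-.36,.28,.6],[0.58490523,-0.0204966,0.23270109],R.from_matrix(np.array([[-0.214,0.893,0.395],[0.976,0.181,0.12],[0.036,0.411,-0.911]])).as_quat()[[3,0,1,2]]))
f=fit(); k=f.x; print(f.cost,k.round(4)); np.save("k.npy",k)
for q,p,o in kin.data: print((fk(q,k)[0]-p).round(4))
for yaw in (104,14,-76,-166):
    x=np.array([np.cos(np.radians(yaw)),np.sin(np.radians(yaw)),0]); Rt=frame(-a,x); xx=Rt.as_matrix()[:,0]
    for sgn in(1,-1):
        p=G+.0748*a+sgn*.026*xx
        s=ik(p,Rt,k,12); print(yaw,sgn,p.round(3),len(s)); 
        for q in s[:4]: print("   ",q.round(2))
E
```

```text
0.00694462923365803 [ 0.4671 -0.2994  1.0669  0.161  -0.0717  0.2127 -0.6601  1.5696]
[0.     0.0053 0.    ]
[ 0.0046 -0.0045  0.0033]
[-0.0048  0.0049 -0.0034]
104 1 [ 0.585 -0.003  0.196] 6
    [-0.84  0.67  0.7   2.13  4.21  0.37  1.84]
    [-0.88  0.68  0.72  2.13  4.18  0.37  1.84]
    [ 1.04  0.81 -0.95  2.09  1.75  0.26 -0.99]
    [ 1.04  0.81 -0.95  2.09  1.75  0.26 -0.99]
104 -1 [ 0.597 -0.054  0.196] 6
    [ 1.15  0.87 -0.97  2.12  1.83  0.26 -0.97]
    [-0.49  0.57  0.49  2.16  4.21  0.35  2.09]
    [ 1.45  1.24 -1.    2.21  2.25  0.43 -0.95]
    [-0.49  0.57  0.49  2.16  4.21  0.35  2.09]
14 1 [ 0.612 -0.023  0.211] 5
    [-1.04  0.77  0.81  2.29  3.88  0.51  0.46]
    [-1.19  0.87  0.86  2.43  3.72  0.65  0.49]
    [-0.59  0.57  0.55  2.17  4.2   0.34  0.47]
    [ 1.18  0.94 -1.    2.16  2.02  0.32 -2.67]
14 -1 [ 0.57  -0.034  0.181] 9
    [-2.58  1.97  0.56  1.38 -0.5   0.28  2.79]
    [ 1.72  1.61 -0.92  2.3   2.54  0.62 -2.35]
    [-0.75  0.66  0.65  2.11  4.21  0.37  0.33]
    [-0.75  0.67  0.65  2.11  4.21  0.37  0.33]
-76 1 [ 0.597 -0.054  0.196] 7
    [-1.11  0.86  0.83  2.39  3.73  0.64 -1.04]
    [ 1.37  1.13 -1.01  2.17  2.13  0.37  2.19]
    [-2.64  2.02  0.48  1.35 -0.32  0.26  0.97]
    [-0.51  0.58  0.5   2.16  4.2   0.36 -1.05]
-76 -1 [ 0.585 -0.003  0.196] 8
    [ 1.04  0.82 -0.95  2.09  1.75  0.26  2.15]
    [-0.84  0.67  0.7   2.13  4.21  0.36 -1.3 ]
    [-0.85  0.67  0.7   2.13  4.21  0.37 -1.3 ]
    [ 1.04  0.82 -0.95  2.09  1.75  0.26  2.15]
-166 1 [ 0.57  -0.034  0.181] 5
    [ 1.15  0.88 -0.97  2.07  1.71  0.26  0.74]
    [ 1.15  0.89 -0.97  2.07  1.72  0.26  0.74]
    [ 1.17  0.91 -0.98  2.07  1.74  0.27  0.74]
    [ 1.15  0.88 -0.97  2.07  1.71  0.26  0.74]
-166 -1 [ 0.612 -0.023  0.211] 4
    [ 1.05  0.8  -0.95  2.13  1.86  0.26  0.47]
    [ 1.05  0.8  -0.95  2.13  1.85  0.26  0.47]
    [-0.58  0.57  0.54  2.17  4.21  0.34 -2.67]
    [ 1.3   1.08 -1.01  2.2   2.18  0.39  0.48]
```

```bash
python3 - <<'E'
from kin import *
rows(np.array([.482,.259,.225]),yawdown(156.5),n=9)
E
```

```text
[0.0321, -0.0047, 0.0005] [2.84, 1.1, -5.81] -1
[0.0324, -0.0014, 0.0013] [2.84, 1.1, -5.81] -1
[0.0323, 0.002, 0.0019] [2.84, 1.1, -5.81] -1
[0.0319, 0.0054, 0.0024] [2.84, 1.1, -5.81] -1
[0.0312, 0.0087, 0.0026] [2.84, 1.1, -5.81] -1
[0.0301, 0.0119, 0.0027] [2.84, 1.1, -5.81] -1
[0.0286, 0.015, 0.0026] [2.84, 1.1, -5.81] -1
[0.0269, 0.018, 0.0023] [2.84, 1.1, -5.81] -1
[0.0249, 0.0207, 0.0018] [2.84, 1.1, -5.81] -1
```

drive_tool(
  plan=[
    [0.032,-0.005,0,2.8,1.1,-5.8,-1],
    [0.032,-0.001,0.001,2.8,1.1,-5.8,-1],
    [0.032,0.002,0.002,2.8,1.1,-5.8,-1],
    [0.032,0.005,0.002,2.8,1.1,-5.8,-1],
    [0.031,0.009,0.003,2.8,1.1,-5.8,-1],
  ],
)

```text
time_s: 1.7
ee_pos: [0.5281, 0.1367, 0.2305]
orientation: [0.06, 0.394, 0.913, 0.088]
ft_force: [1.4, 0.7, -0.0]
width: 1.003
gripper_force: 0.0
```

```bash
python3 - <<'E'
from kin import *
add()
E
```

drive_tool(
  plan=[
    [0.03,0.012,0.003,2.8,1.1,-5.8,-1],
    [0.029,0.015,0.003,2.8,1.1,-5.8,-1],
    [0.027,0.018,0.002,2.8,1.1,-5.8,-1],
    [0.025,0.021,0.002,2.8,1.1,-5.8,-1],
    [0,0,0,0,0,0,-1],
  ],
)

```text
time_s: 2.33
ee_pos: [0.4818, 0.2619, 0.2248]
orientation: [0.004, 0.202, 0.979, 0.002]
ft_force: [0.1, -0.0, -0.8]
width: 1.002
gripper_force: 0.0
```

```bash
python3 - <<'E'
from kin import *
add(); p,Rc,s=pose(); print(p,Rc.as_matrix().round(3).tolist(),s["joint_positions"].round(2))
c=snap("wrist","w2"); cv2.imwrite("pics/w2.png",c.im[:,:,::-1]); print(c.C,c.proj([.482,.259,.13]))
E
```

```text
[0.48178625 0.26188817 0.2248113 ] [[-0.919, 0.395, 0.008], [0.395, 0.919, 0.002], [-0.007, 0.005, -1.0]] [-0.61  0.49  0.09  1.82 -0.05  0.83  0.67]
[0.40622362 0.29420339 0.36725621] [317.54458711 201.40742157]
```

View pics/w2.png

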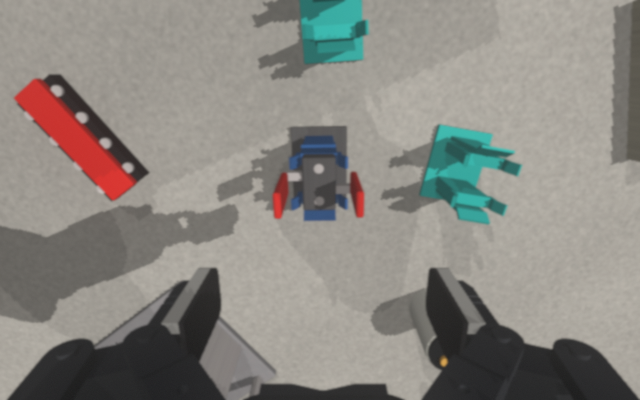

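The wrist view shows the pliers' red plates at columns ~280 and ~357 and the guide block's two dots at (319,168) and (319,202), aligned with the image axes; the look-alikes are clear of it.

```bash
python3 - <<'E'
from kin import *
c=load("w2")
m,b=c.blobs(170,8,150,50,40,(260,150,380,235)); print(b)
pts=[]
for st,ce in b:
    mm=m.copy(); mm[:,:st[0]]=0; mm[:,st[0]+st[2]:]=0
    k=np.argwhere(mm)[:,::-1].astype(np.float32); (ct,wh,an)=cv2.minAreaRect(k); print(cv2.boxPoints((ct,wh,an)).round(1).tolist())
print("block ctr",c.plane(319,185,.080))
for st,ce in b: print(c.plane(*ce,.102))
# dark block mask
g=(c.hsv[...,1]<60)&(c.hsv[...,2]<110); k=np.zeros(g.shape,bool);k[145:225,298:342]=1
a=np.argwhere(g&k); print(a.min(0),a.max(0),a.mean(0))
d=(c.hsv[...,0]>100)&(c.hsv[...,0]<125)&(c.hsv[...,1]>110); d[:, :270]=0;d[:,370:]=0;d[:120]=0;d[240:]=0
k=np.argwhere(d)[:,::-1]; print("blue",k.min(0),k.max(0))
p=pose()[0]; print("proj of hypothesised",[c.proj([.482,.259,z]).round(1).tolist() for z in(.08,.102,.131)])
E
```

```text
[([352, 173, 11, 44, 272], [357.9, 196.5]), ([273, 174, 14, 44, 395], [279.9, 196.2])]
[[351.8999938964844, 173.10000610351562], [360.0, 172.3000030517578], [364.3999938964844, 215.6999969482422], [356.20001220703125, 216.5]]
[[273.0, 174.0], [286.0, 174.0], [286.0, 217.0], [273.0, 217.0]]
block ctr [0.48516803 0.25847149 0.08      ]
[0.49966879 0.28527743 0.102     ]
[0.47542844 0.22971581 0.102     ]
[145 298] [209 341] [180.63498483 319.67694641]
blue [290 137] [346 219]
proj of hypothesised [[318.1, 181.4], [317.9, 189.4], [317.5, 201.9]]
```

drive_tool(
  plan=[
    [-0.002,-0.0024,0.02,0.3,0.35,0,-1],
    [0,0,0.04,0,0,0,-1],
    [0,0,0.04,0,0,0,-1],
    [0,0,0.034,0,0,0,-1],
    [0,0,0,0,0,0,-1],
  ],
)

```text
time_s: 3.0
ee_pos: [0.4804, 0.2521, 0.0881]
orientation: [-0.003, 0.206, 0.979, -0.002]
ft_force: [-0.3, -0.2, 0.2]
width: 1.003
gripper_force: 0.0
```

```bash
python3 - <<'E'
from kin import *
add(); p,Rc,s=pose(); print(p,Rc.as_matrix().round(4).tolist(),s["joint_positions"].round(2),s["ft_force"])
rows(np.array([.483,.2588,.090]),yawdown(156.5),n=1)
E
```

```text
[0.48036542 0.25213124 0.08813576] [[-0.9155, 0.4022, -0.0074], [0.4023, 0.9155, -0.003], [0.0056, -0.0057, -1.0]] [-0.58  0.69  0.07  1.93 -0.08  0.53  0.7 ] [-0.32128892 -0.19282072  0.22334538]
[0.0003, 0.0072, -0.0019] [-0.33, -0.32, -0.22] -1
```

drive_tool(
  plan=[
    [0,0.0072,-0.0019,-0.33,-0.32,-0.2,-1],
    [0,0,0,0,0,0,-1],
  ],
)

```text
time_s: 3.25
ee_pos: [0.4863, 0.2629, 0.0946]
orientation: [0.004, 0.202, 0.979, 0.004]
ft_force: [0.3, 0.0, 0.6]
width: 1.0
gripper_force: 0.0
```

```bash
python3 - <<'E'
from kin import *
p,Rc,s=pose(); print(p)
rows(np.array([.483,.2588,.090]),yawdown(156.5),n=1)
E
```

```text
[0.48632052 0.26294489 0.09461561]
[0.0014, -0.0052, 0.0046] [0.56, 0.3, 0.16] -1
```

drive_tool(
  plan=[
    [0,0,0,0,0,0,-1],
    [0,0,0,0,0,0,-1],
  ],
)

```text
time_s: 3.5
ee_pos: [0.4852, 0.2619, 0.0937]
orientation: [0.003, 0.202, 0.979, 0.003]
ft_force: [0.2, 0.9, -0.0]
width: 0.999
gripper_force: 0.0
```

drive_tool(
  plan=[
    [0,0,0,0,0,0,-1],
    [0,0,0,0,0,0,-1],
  ],
)

```text
time_s: 3.75
ee_pos: [0.4849, 0.2618, 0.093]
orientation: [0.002, 0.202, 0.979, 0.003]
ft_force: [0.0, -0.5, -0.1]
width: 0.999
gripper_force: 0.0
```

```bash
python3 - <<'E'
from kin import *
add();p,Rc,s=pose(); print(p,s["joint_velocities"].round(3))
rows(np.array([.483,.2588,.090]),yawdown(156.5),n=1)
E
```

```text
[0.48492166 0.26177914 0.09304988] [ 0.001  0.003  0.002  0.001  0.     0.    -0.   ]
[0.0006, -0.0035, 0.003] [0.38, 0.17, 0.14] -1
```

drive_tool(
  plan=[
    [0.0006,-0.0035,0.003,0.38,0.17,0.14,-1],
    [0,0,0,0,0,0,-1],
    [0,0,0,0,0,0,-1],
  ],
)

```text
time_s: 4.12
ee_pos: [0.483, 0.2588, 0.0898]
orientation: [-0.0, 0.204, 0.979, -0.0]
ft_force: [0.6, -0.2, -0.0]
width: 0.998
gripper_force: 0.0
```

drive_tool(
  plan=[
    [0,0,0,0,0,0,-0.47],
    [0,0,0,0,0,0,-0.47],
    [0,0,0,0,0,0,-0.47],
    [0,0,0,0,0,0,-0.47],
    [0,0,0,0,0,0,-0.47],
  ],
)

```text
time_s: 4.75
ee_pos: [0.483, 0.2589, 0.0902]
orientation: [0.0, 0.204, 0.979, 0.0]
ft_force: [-1.0, -0.3, 4.7]
width: 0.738
gripper_force: 9.5
```

```bash
python3 - <<'E'
from kin import *
add();p,Rc,s=pose(); print(p,Rc.as_matrix()[:,2],s)
E
```

```text
[0.48302969 0.25890468 0.09021723] [ 1.77259268e-04  1.06714757e-04 -9.99999979e-01] {'time_s': 4.75, 'joint_positions': array([-0.58761227,  0.68603153,  0.06785984,  1.92664382, -0.08486853,
        0.53141321,  0.69900886]), 'joint_velocities': array([ 5.67301757e-04, -1.92037565e-04,  1.97083025e-03, -1.74869516e-03,
        4.80122496e-05, -3.45600419e-04, -2.80761168e-04]), 'joint_torque': array([-1.05921543e-02, -4.88052785e+01,  1.56380039e+00, -1.15179580e+01,
       -3.06488306e-02, -4.62935865e-01, -2.40138697e-02]), 'ee_pos': array([0.48302969, 0.25890468, 0.09021723]), 'orientation': array([7.59149645e-05, 2.03525959e-01, 9.79069545e-01, 7.02790164e-05]), 'ft_force': array([-0.96061385, -0.33761674,  4.66672342]), 'torque': array([-0.12990464,  0.28181586,  0.0224392 ]), 'gripper_force': 9.50409784913063, 'width': 0.7376646136700217}
```

drive_tool(
  plan=[
    [0,0,-0.015,0,0,0,-0.47],
    [0,0,-0.03,0,0,0,-0.47],
    [0,0,-0.03,0,0,0,-0.47],
    [0,0,-0.03,0,0,0,-0.47],
    [0,0,-0.02,0,0,0,-0.47],
  ],
)

```text
time_s: 5.38
ee_pos: [0.4834, 0.2591, 0.217]
orientation: [0.001, 0.204, 0.979, 0.001]
ft_force: [0.8, -0.6, -0.8]
width: 0.736
gripper_force: 10.0
```

drive_tool(
  plan=[
    [0,0,0,0,0,0,-0.47],
    [0,0,0,0,0,0,-0.47],
    [0,0,0,0,0,0,-0.47],
  ],
)

```text
time_s: 5.75
ee_pos: [0.4823, 0.2585, 0.2139]
orientation: [-0.001, 0.204, 0.979, -0.001]
ft_force: [0.6, 0.6, -1.6]
width: 0.733
gripper_force: 10.0
```

```bash
python3 - <<'E'
from kin import *
add();p,Rc,s=pose(); print(p,s["width"],s["gripper_force"])
c=snap("wrist","w3"); 
for n,v in(("pa",[0,-.0098,.0832]),("pb",[0,.0098,.0832])): print(n,c.proj(p+Rc.apply(v)))
print("blk",c.proj(p+Rc.apply([0,0,.0102])))
# ring stand & ring coarse from stored views
S,D=load("scene0"),load("side0")
print("stub",tri((S.C,S.ray(194.6,220.1)),(D.C,D.ray(293.55,349.4))),S.plane(194.6,220.1,.034),D.plane(293.55,349.4,.034))
e=[np.array([(606-404)/6+262,(468-370)/6+318]),np.array([(657-404)/6+262,(484-370)/6+318])]
for q in e: print(D.plane(*q,.0305))
cv2.imwrite("pics/w3.png",cv2.resize(c.im[110:290,210:450,::-1],None,fx=3,fy=3,interpolation=cv2.INTER_CUBIC))
E
```

```text
[0.48231527 0.25848333 0.21390884] 0.7333142936855398 10.004721879959106
pa [307.12797485 206.05398093]
pb [336.49539307 206.06235353]
blk [321.42889167 257.98280718]
stub (array([ 0.47192679, -0.27488936,  0.03381737]), [np.float64(0.0006120584651173916), np.float64(0.0006120584651172185)]) [ 0.47254594 -0.27529098  0.034     ] [ 0.47155186 -0.27444122  0.034     ]
[ 0.47454629 -0.24361492  0.0305    ]
[ 0.49124796 -0.24923372  0.0305    ]
```

View pics/w3.png

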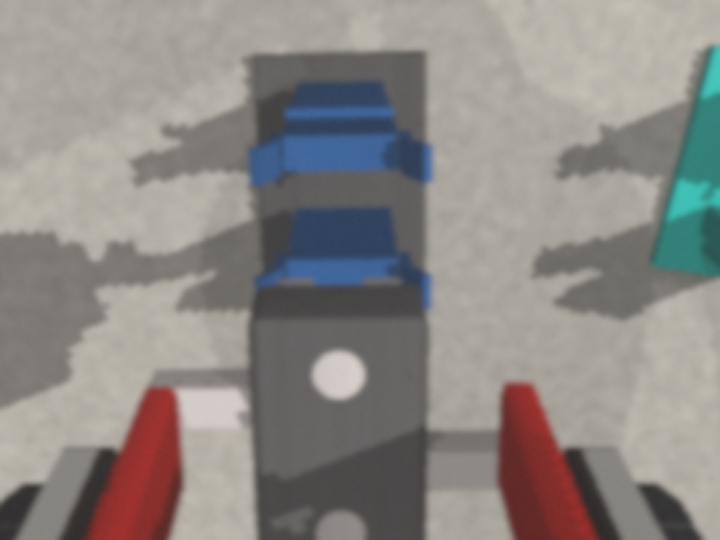

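The crop shows the pliers held level between the pads, out of the stand, with the pin tips just visible below the block's front edge at crop (295,283) and (380,283), as predicted.

```bash
python3 - <<'E'
from kin import *
p,Rc,s=pose(); c=load("w3")
print("edge top",c.proj(p+Rc.apply([.023,0,.0102])),"edge bottom",c.proj(p+Rc.apply([.023,0,.0282])))
rows(np.array([.483,-.2465,.19]),yawdown(70.5),n=10,claw=-.47)
E
```

```text
edge top [321.6524515  212.89334979] edge bottom [321.76334923 200.13653614]
[-0.0202, -0.0463, 0.0024] [-0.01, 0.0, 8.6] -0.47
[-0.0269, -0.0428, 0.0024] [-0.01, 0.0, 8.6] -0.47
[-0.033, -0.0383, 0.0024] [-0.01, 0.0, 8.6] -0.47
[-0.0383, -0.0329, 0.0024] [-0.01, 0.0, 8.6] -0.47
[-0.0428, -0.0268, 0.0024] [-0.01, 0.0, 8.6] -0.47
[-0.0463, -0.0201, 0.0024] [-0.01, 0.0, 8.6] -0.47
[-0.0488, -0.0129, 0.0024] [-0.01, 0.0, 8.6] -0.47
[-0.0502, -0.0055, 0.0024] [-0.01, 0.0, 8.6] -0.47
[-0.0505, 0.0021, 0.0024] [-0.01, 0.0, 8.6] -0.47
[-0.0496, 0.0096, 0.0024] [-0.01, 0.0, 8.6] -0.47
```

drive_tool(
  plan=[
    [-0.02,-0.046,0.0024,0,0,8.6,-0.47],
    [-0.027,-0.043,0.0024,0,0,8.6,-0.47],
    [-0.033,-0.038,0.0024,0,0,8.6,-0.47],
    [-0.038,-0.033,0.0024,0,0,8.6,-0.47],
    [-0.043,-0.027,0.0024,0,0,8.6,-0.47],
  ],
)

```text
time_s: 6.42
ee_pos: [0.4827, 0.005, 0.2025]
orientation: [-0.0, 0.55, 0.835, -0.0]
ft_force: [0.9, 0.4, -0.6]
width: 0.734
gripper_force: 10.0
```

drive_tool(
  plan=[
    [-0.046,-0.02,0.0024,0,0,8.6,-0.47],
    [-0.049,-0.013,0.0024,0,0,8.6,-0.47],
    [-0.05,-0.0055,0.0024,0,0,8.6,-0.47],
    [-0.05,0.002,0.0024,0,0,8.6,-0.47],
    [-0.05,0.0096,0.0024,0,0,8.6,-0.47],
  ],
)

```text
time_s: 7.05
ee_pos: [0.4829, -0.2469, 0.1903]
orientation: [-0.0, 0.818, 0.575, -0.0]
ft_force: [1.0, 0.3, -0.7]
width: 0.735
gripper_force: 10.0
```

drive_tool(
  plan=[
    [0,0,0,0,0,0,-0.47],
    [0,0,0,0,0,0,-0.47],
    [0,0,0,0,0,0,-0.47],
    [0,0,0,0,0,0,-0.47],
  ],
)

```text
time_s: 7.55
ee_pos: [0.4834, -0.2443, 0.1909]
orientation: [-0.0, 0.816, 0.578, 0.0]
ft_force: [0.1, -0.3, -0.3]
width: 0.739
gripper_force: 10.0
```

```bash
python3 - <<'E'
from kin import *
add();p,Rc,s=pose(); print(p,s["width"],s["gripper_force"],s["joint_positions"].round(2))
rows(np.array([.483,-.2465,.15]),yawdown(70.5),n=1,claw=-.47)
c=snap("wrist","w4"); 
for n,v in(("pa",[0,-.0098,.0832]),("pb",[0,.0098,.0832])): print(n,c.proj(p+Rc.apply(v)))
for q in ([.4745,-.2436,.033],[.4912,-.2492,.033],[.472,-.275,.034]): print(c.proj(q))
print("edge",c.proj(p+Rc.apply([.023,0,.0102])))
cv2.imwrite("pics/w4.png",cv2.resize(c.im[120:300,210:450,::-1],None,fx=3,fy=3,interpolation=cv2.INTER_CUBIC))
E
```

```text
[ 0.4833611  -0.24433107  0.19093522] 0.7392454693349799 10.003029853105545 [ 0.09  0.57  0.5   1.87 -0.37  0.79  0.45]
[-0.0022, 0.0004, 0.0409] [-0.01, -0.04, 0.13] -0.47
pa [307.40006872 207.73917119]
pb [336.73187182 207.74647013]
[312.34733594 180.86260813]
[332.66013295 180.58589122]
[321.65746348 214.10864615]
edge [321.74922578 214.99505893]
```

View pics/w4.png

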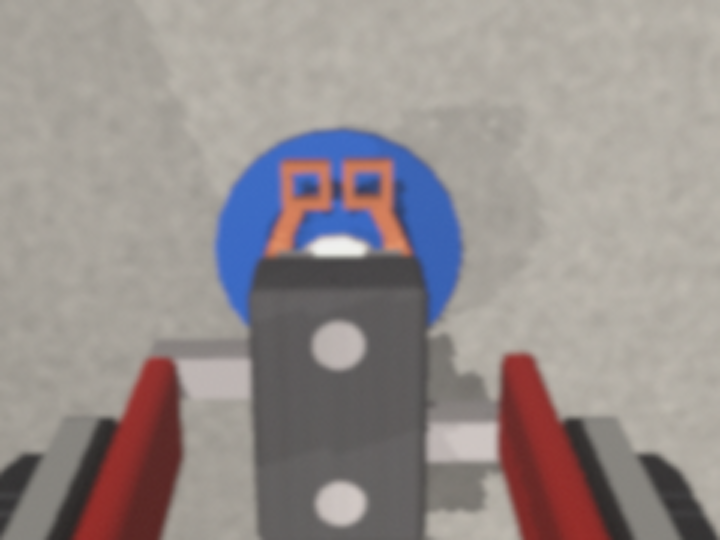

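Both square eyes are visible at crop (306,185) and (367,185), level with the image, and the stub at (338,245); that matches the predicted positions within 1 px.

```bash
python3 - <<'E'
from kin import *
c=load("w4"); p,Rc,s=pose()
m,b=c.blobs(3,17,120,60,20,(280,165,360,205)); print(b)
k=np.argwhere(m[170:192])[:,::-1]+[0,170]; print("box",k.min(0),k.max(0))
e=c.plane(322.15,181.7,.033); print("eyemid",e)
for q in((312,181.7),(332.3,181.7)): print(c.plane(*q,.033))
t=e-Rc.apply([-.0005,.0005,0]); t[2]=.145; print(p,t); rows(t,Rc,n=1,claw=-.47)
E
```

```text
[([300, 174, 20, 31, 180], [308.8, 188.2]), ([325, 174, 21, 30, 179], [335.5, 187.5])]
box [305 174] [340 191]
eyemid [ 0.48227012 -0.24712715  0.033     ]
[ 0.47395931 -0.24420904  0.033     ]
[ 0.49058108 -0.25004531  0.033     ]
[ 0.48334278 -0.24458927  0.19099746] [ 0.48196449 -0.24648951  0.145     ]
[-0.0023, -0.0007, 0.046] [0.0, 0.0, 0.0] -0.47
```

drive_tool(
  plan=[
    [-0.001,-0.0004,0.02,0,0,0,-0.48],
    [-0.0013,-0.0003,0.021,0,0,0,-0.48],
    [0,0,0,0,0,0,-0.48],
    [0,0,0,0,0,0,-0.48],
    [0,0,0,0,0,0,-0.48],
  ],
)

```text
time_s: 8.22
ee_pos: [0.4823, -0.2478, 0.1508]
orientation: [0.001, 0.817, 0.577, 0.0]
ft_force: [-0.4, -0.5, -0.8]
width: 0.743
gripper_force: 10.0
```

```bash
python3 - <<'E'
from kin import *
add();p,Rc,s=pose(); print(p,s["width"],s["ft_force"])
c=snap("wrist","w5")
for n,v in(("pa",[0,-.0096,.0832]),("pb",[0,.0096,.0832])): print(n,c.proj(p+Rc.apply(v)))
m,b=c.blobs(3,17,120,60,20,(270,150,370,225)); print(b)
rows(np.array([.48196,-.24649,.108]),Rc,n=1,claw=-.48)
cv2.imwrite("pics/w5.png",cv2.resize(c.im[150:260,260:390,::-1],None,fx=5,fy=5,interpolation=cv2.INTER_CUBIC))
E
```

```text
[ 0.48225477 -0.24777149  0.15084821] 0.7432279325296107 [-0.36377567 -0.5320776  -0.76461399]
pa [307.71731374 207.78211934]
pb [336.44931743 207.79052326]
[([302, 183, 17, 20, 175], [309.3, 192.5]), ([325, 182, 17, 21, 170], [334.0, 191.7])]
[0.0011, -0.0007, 0.0428] [-0.0, -0.0, -0.0] -0.48
```

View pics/w5.png

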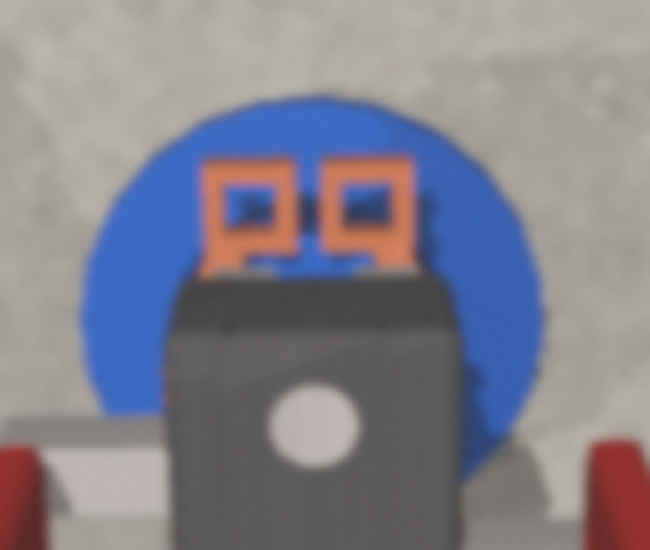

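Eyes at crop (250,205) and (368,205), pin legs at (245,272) and (388,272): the pliers need about 1 mm to −y of the tool and a little +x.

```bash
python3 - <<'E'
from kin import *
c=load("w5"); p,Rc,s=pose()
e=c.plane(321.8,191,.033); print(e, "in tool", Rc.inv().apply(e-p)); print(c.proj(p+Rc.apply([.023,0,.0102])))
E
```

```text
[ 0.48249484 -0.24685517  0.033     ] in tool [ 0.00093074 -0.00021742  0.11778582]
[321.65840722 214.96557069]
```

drive_tool(
  plan=[
    [0.0013,-0.0008,0.016,0,0,0,-0.48],
    [0,0,0.015,0,0,0,-0.48],
    [0,0,0,0,0,0,-0.48],
    [0,0,0,0,0,0,-0.48],
    [0,0,0,0,0,0,-0.48],
  ],
)

```text
time_s: 8.9
ee_pos: [0.4816, -0.2463, 0.1192]
orientation: [0.0, 0.817, 0.577, 0.0]
ft_force: [1.0, -0.4, -1.0]
width: 0.737
gripper_force: 10.0
```

```bash
python3 - <<'E'
from kin import *
add();p,Rc,s=pose(); print(p,s["width"],s["ft_force"])
c=snap("wrist","w6"); print("edge",c.proj(p+Rc.apply([.023,0,.0102])))
m,b=c.blobs(3,17,120,60,20,(270,150,370,225)); print(b)
cv2.imwrite("pics/w6.png",cv2.resize(c.im[150:260,260:390,::-1],None,fx=5,fy=5,interpolation=cv2.INTER_CUBIC))
E
```

```text
[ 0.48156326 -0.24633954  0.11923887] 0.736581334583514 [ 1.00301663 -0.40173523 -1.01608081]
edge [321.81088908 215.0033602 ]
[([301, 197, 19, 8, 88], [310.1, 199.2]), ([327, 196, 19, 9, 77], [336.6, 198.9])]
```

View pics/w6.png

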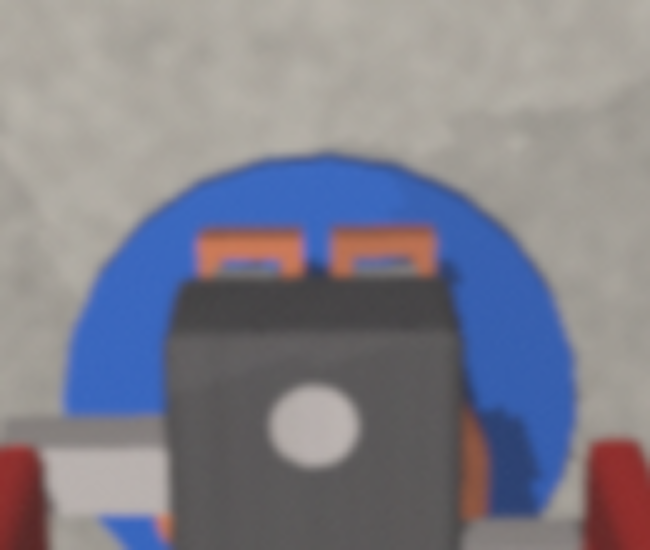

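Eyes (columns 197–303 and 330–436, centre row ≈283) now sit directly under the pins (columns 247 and 388), so I'm going down.

drive_tool(
  plan=[
    [0.0003,-0.0001,0.003,0,0,0,-0.48],
    [0,0,0.003,0,0,0,-0.48],
    [0,0,0.002,0,0,0,-0.48],
    [0,0,0,0,0,0,-0.48],
    [0,0,0,0,0,0,-0.48],
  ],
)

```text
time_s: 9.57
ee_pos: [0.4813, -0.2458, 0.111]
orientation: [0.0, 0.817, 0.577, 0.0]
ft_force: [0.6, 0.2, -0.5]
width: 0.738
gripper_force: 10.0
```

```bash
python3 - <<'E'
from kin import *
p,Rc,s=pose(); print(p,s["width"],s["ft_force"],s["gripper_force"])
E
```

```text
[ 0.48134077 -0.24582038  0.11097967] 0.7382981788814034 [ 0.57436746  0.16010328 -0.46074561] 9.984464049339294
```

drive_tool(
  plan=[
    [0,0,0.0025,0,0,0,-0.48],
    [0,0,0.001,0,0,0,-0.48],
    [0,0,0,0,0,0,-0.48],
    [0,0,0,0,0,0,-0.48],
  ],
)

```text
time_s: 10.07
ee_pos: [0.4813, -0.2458, 0.1075]
orientation: [0.0, 0.817, 0.577, 0.0]
ft_force: [0.1, -0.6, -1.9]
width: 0.744
gripper_force: 10.0
```

```bash
python3 - <<'E'
from kin import *
add();p,Rc,s=pose(); print(p,s["width"],s["ft_force"],s["gripper_force"])
c=snap("wrist","w7"); m,b=c.blobs(3,17,120,60,10,(230,150,410,225)); print(b)
# better kinematic translation model (linear LSQ)
E
```

```text
[ 0.4813297  -0.24579161  0.10747473] 0.7442202426801224 [ 0.08474834 -0.57873049 -1.9433402 ] 9.984200745821
[]
```

drive_tool(
  plan=[
    [0,0,-0.0013,0,0,0,-0.32],
    [0,0,0,0,0,0,-0.32],
    [0,0,0,0,0,0,-0.32],
  ],
)

```text
time_s: 10.5
ee_pos: [0.4814, -0.2458, 0.1088]
orientation: [0.0, 0.817, 0.577, 0.0]
ft_force: [-0.2, 0.4, -0.7]
width: 0.658
gripper_force: 12.6
```

```bash
python3 - <<'E'
from kin import *
p,Rc,s=pose(); print(p,s["width"],s["ft_force"],s["gripper_force"],s["torque"])
c=snap("wrist","w8"); m,b=c.blobs(3,17,120,60,10,(230,150,410,225)); print(b)
E
```

```text
[ 0.48138802 -0.24581583  0.10883248] 0.6581478516056384 [-0.20140006  0.44087493 -0.70645354] 12.600951790809631 [-0.0225717  -0.00464092 -0.0438543 ]
[]
```

drive_tool(
  plan=[
    [0,0,-0.001,0,0,0,-0.18],
    [0,0,-0.001,0,0,0,-0.04],
    [0,0,-0.001,0,0,0,0.15],
    [0,0,0,0,0,0,1],
    [0,0,0,0,0,0,1],
  ],
)

```text
time_s: 11.18
ee_pos: [0.4815, -0.2456, 0.1118]
orientation: [-0.0, 0.817, 0.577, 0.0]
ft_force: [-0.4, 0.6, 0.2]
width: 0.356
gripper_force: 61.7
```

drive_tool(
  plan=[
    [0,0,0,0,0,0,1],
    [0,0,0,0,0,0,1],
  ],
)

```text
time_s: 11.42
ee_pos: [0.4815, -0.2456, 0.1118]
orientation: [0.0, 0.817, 0.577, 0.0]
ft_force: [1.2, 1.5, -0.3]
width: 0.357
gripper_force: 61.7
```

```bash
python3 - <<'E'
from kin import *
p,Rc,s=pose(); print(p,s["width"],s["ft_force"],s["gripper_force"],s["torque"])
c=snap("wrist","w9"); m,b=c.blobs(3,17,120,60,10,(230,130,410,250)); print(b)
E
```

```text
[ 0.4814873  -0.24561606  0.11177537] 0.3566821729249364 [ 1.15877613  1.46686285 -0.26201052] 61.74917936325073 [ 0.18044145 -0.08572731 -0.00730906]
[([347, 197, 6, 5, 21], [349.1, 199.0]), ([293, 198, 7, 4, 21], [296.3, 199.5])]
```

```bash
python3 - <<'E'
from h import *
c=load("w9"); 
def lab(px):
    h,s,v=map(int,px)
    if s>90 and (h<20 or h>165): return 'O' if 3<=h<=20 else 'R'
    if 100<h<125 and s>90: return 'B'
    return '#' if v<60 else ('+' if v<110 else ('-' if v<160 else '.'))
for r in range(184,262,2): print(r,''.join(lab(c.hsv[r,x]) for x in range(262,386)))
E
```

```text
184 ..................................................------------------------------........-----.............-------...........
186 ...........................................------BBBBBBBBBBBBBBBBBBBBBBBBBB---------.--------.............-.................
188 ......................................-----BBBBBBBBBBBBBBBBBBBBBBBBBBBBBBBBBBBBBBB------------------........................
190 ..................................----BBBBBBBBBBBBBBBBBBBBBBBBBBBBBBBBBBBBBBBBBBBBBBBB--------------........................
192 --.............................----BBBBBBBBBBBBBBBBBBBBBBBBBBBBBBBBBBBBBBBBBBBBBBBBBBBBBBBB----------..---..................
194 ---.........................----BBBBBBBBBBBBBBBBBBBBBBBBBBBBBBBBBBBBBBBBBBBBBBBBBBBBBBBBBBBBBB-------------.................
196 ..........................----BBBB----BBBBBBBBBBBBBBBBBBBBBBBBBBBBBBBBBBBBBBBBBBBBBB-------BBBB-------------...--...-.......
198 .......................--------OOOOOOO-BBBBBBBBBBBBBBBBBBBBBBBBBBBBBBBBBBBBBBBBBBBB-OOOOOOOOOO------------.....----.........
200 .................--------------OOOOOOO--BBBBBBBBBBBBBBBBBBBBBBBB
[... 3230 characters left out ...]
+++++++++++++++++RRRRRRRRRRRRRR-----....---+++++-------
252 ----------------------RRRRRRRRRRRRRRR+++++++++++++++++++++++++++++++++++++++++++++++++RRRRRRRRRRRRRRO----------++++++-------
254 ---------------------++++RRRRRRRRRRRR+++++++++++++++++++++++++++++++++++++++++++++++++RRRRRRRRRRRR##++-----------------.....
256 ------.--------------++##RRRRRRRRRRRR+++++++++++++++++++++++++++++++++++++++++++++++++RRRRRRRRRRRR+#++-----------------.....
258 -----.--------------++##+RRRRRRRRRRRR+++++++++++++++++++++++++++++++++++++++++++++++++RRRRRRRRRRRRR##++----------------.....
260 ---..---------------++##RRRRRRRRRRRRR+++++++++++++++++++++++++++++++++++++++++++++++++RRRRRRRRRRRRR##++--------------.......
```

drive_tool(
  plan=[
    [0,0,-0.004,0,0,0,1],
    [0,0,-0.01,0,0,0,1],
    [0,0,-0.02,0,0,0,1],
    [0,0,-0.03,0,0,0,1],
    [0,0,-0.035,0,0,0,1],
  ],
)

```text
time_s: 12.1
ee_pos: [0.4809, -0.2457, 0.2119]
orientation: [-0.0, 0.817, 0.577, -0.0]
ft_force: [0.7, -0.1, -1.3]
width: 0.358
gripper_force: 61.5
```

drive_tool(
  plan=[
    [0,0,0,0,0,0,1],
    [0,0,0,0,0,0,1],
    [0,0,0,0,0,0,1],
  ],
)

```text
time_s: 12.48
ee_pos: [0.4806, -0.2452, 0.2097]
orientation: [-0.001, 0.817, 0.577, -0.001]
ft_force: [-0.7, 0.2, -2.2]
width: 0.359
gripper_force: 61.4
```

```bash
python3 - <<'E'
from kin import *
add();p,Rc,s=pose(); print(p,s["width"],s["gripper_force"],s["ft_force"])
for n in("wrist","side","scene"):
    c=snap(n,n+"L"); u,v=c.proj(p+Rc.apply([-.027,0,.0814])).astype(int); print(n,u,v)
    m,b=c.blobs(3,17,120,50,8,(u-60,v-60,u+60,v+60)); print(b)
def lab(px):
    h,s,v=map(int,px)
    if s>90 and (h<20 or h>165): return 'O' if 3<=h<=20 else 'R'
    if 100<h<125 and s>90: return 'B'
    return '#' if v<60 else ('+' if v<110 else ('-' if v<160 else '.'))
c=load("sideL"); u,v=c.proj(p+Rc.apply([-.027,0,.0814])).astype(int)
for r in range(v-30,v+25): print(r,''.join(lab(c.hsv[r,x]) for x in range(u-35,u+40)))
np.save("Ltool.npy",np.r_[p,Rc.as_quat()])
E
```

```text
[ 0.48057667 -0.2452287   0.20970557] 0.35902079373945284 61.41111731529236 [-0.65624218  0.17758947 -2.15125856]
wrist 322 245
[([294, 198, 5, 4, 17], [296.3, 199.6]), ([347, 198, 5, 4, 18], [349.0, 199.3])]
side 290 326
[([285, 311, 4, 3, 8], [286.4, 312.2]), ([274, 313, 10, 28, 104], [277.5, 326.7]), ([302, 314, 4, 5, 13], [303.5, 316.3]), ([289, 321, 19, 23, 61], [301.7, 332.9])]
scene 188 199
[([179, 192, 6, 6, 12], [181.5, 194.3]), ([199, 193, 4, 3, 9], [200.1, 194.1]), ([179, 206, 12, 4, 13], [184.2, 208.3])]
296 +-------------------+---..--RRRR#########++RRO#+###++----------------------
297 +------------------+----..--RRRR#####+####+RRR#++++------------------------
298 +++--------+---------------+RRR####+++###++RRRR++++--.---------------------
299 +++-------++--------++++++++RR####+++++++++RRRRRR++------------------------
300 +++--------------+++++++++++######++++++++++RRRRR++++-+--------------------
301 +++--------------++---+++++######+----++++++RRRRO+++++++-------------------
302 -----------------------++++######+-...-+++++RRRR++++++++-------------------
303 --------------
[... 3121 characters left out ...]
-------++++########+ROOOO++-BBBBBBBBBBBBB-------------------
343 ----------------------+-BBB######OOOO-----.BBBBBBBBBBBBBB------------------
344 -----------------------BBBBBB++##++---......BBBBBBBBBBBBB-+----------------
345 -----------------------BBBBBBBBB+--..........BBBBBBBBBBBBB-----------------
346 ----------------------BBBBBBBBBB-.............BBBBBBBBBBBB-+---------------
347 ---------------------BBBBBBBBBBB...............BBBBBBBBBBBB-+--------------
348 -------------------+-BBBBBBBBBBB...............BBBBBBBBBBBB-+--------------
349 -------------------+-BBBBBBBBBB................BBBBBBBBBBBB----------------
350 ------------------+-BBBBBBBBBBB................BBBBBBBBBBBBB---------------
```

```bash
cat > kin2.py <<'E'
from kin import *
def chain(q):
    Ry=lambda t:R.from_euler('y',t);Rz=lambda t:R.from_euler('z',-t); A=R.identity(); L=[A]
    for i,t in enumerate(q): A=A*(Ry(t) if i in(1,3,5) else Rz(t)); L.append(A)
    return L
def fitv():
    M=[];b=[]
    for q,p,o in data: M.append(np.hstack([A.as_matrix() for A in chain(q)])); b.append(p)
    M=np.vstack(M);b=np.hstack(b); lam=3e-3
    prior=np.zeros(24); prior[[2,8,14,23]]=[.33,.38,.38,.25]
    x=np.linalg.lstsq(np.vstack([M,lam*np.eye(24)]),np.r_[b,lam*prior],rcond=None)[0]
    return x,(M@x-b).reshape(-1,3)
V,resid=fitv()
def fk2(q):
    L=chain(q); return sum(A.apply(V[3*i:3*i+3]) for i,A in enumerate(L)), L[-1]*R.from_euler('z',np.pi/2)
lo=np.array([-3.06,-.37,-1.25,.18,-1.1,.23,-2.94])+.04; hi=np.array([3.06,2.12,1.32,2.47,4.24,1.98,2.94])-.04
def ik(p,Rt,q0,w=.02):
    f=lambda q:np.r_[(fk2(q)[0]-p)*100,(fk2(q)[1].inv()*Rt).as_rotvec()*20,w*(q-q0)]
    r=least_squares(f,np.clip(q0,lo+1e-3,hi-1e-3),bounds=(lo,hi),max_nfev=80); P,A=fk2(r.x)
    return r.x,np.linalg.norm(P-p),(A.inv()*Rt).magnitude()
E
python3 - <<'E'
from kin2 import *
from fan import G,a
print(len(data),V.reshape(-1,3).round(3).tolist(),np.abs(resid).max().round(4))
p,Rc,s=pose(); q=s["joint_positions"]; print("now",q.round(2))
side=load("sideL")
for x in(-.0175-.0278,-.0235-.0278):
    for z in(.0789,.0814,.0839): print(x,z,side.proj(p+Rc.apply([x,0,z])).round(1))
for yaw in range(-180,180,30):
    x=np.array([np.cos(np.radians(yaw)),np.sin(np.radians(yaw)),0]); Rt=frame(-a,x); xx=Rt.as_matrix()[:,0]
    pt=G+.0814*a+.026*xx; o=[]
    for sd in ([.1,.5,.2,2,-.5,.5,.5],[1.,.8,-.9,2.1,1.75,.4,-.5],[-.5,.6,.5,2.1,4,.4,1.8],[.5,.6,.5,2.,-.8,.4,1.8],[-.5,.6,-.5,2.,-.8,.4,1.8],[-.5,.6,.8,2.,2.5,.4,0]):
        r,e,an=ik(pt,Rt,np.array(sd)); 
        if e<.004 and an<.03: o.append(r.round(2).tolist())
    print(yaw,pt.round(3)); [print("   ",k) for k in o]
E
```

```text
13 [[-0.001, -0.0, 0.333], [0.0, -0.006, 0.003], [0.0, -0.006, 0.469], [0.0, -0.008, 0.089], [-0.002, -0.008, 0.381], [0.001, -0.0, 0.001], [-0.001, -0.0, 0.05], [0.0, 0.001, 0.3]] 0.0
now [ 0.08  0.55  0.52  1.86 -0.36  0.83  0.44]
-0.0453 0.0789 [286.6 336. ]
-0.0453 0.0814 [286.7 336.6]
-0.0453 0.0839 [286.8 337.2]
-0.0513 0.0789 [285.3 339.3]
-0.0513 0.0814 [285.4 339.9]
-0.0513 0.0839 [285.5 340.5]
-180 [ 0.566 -0.027  0.187]
    [0.9, 0.76, -1.21, 2.33, 1.97, 0.58, -0.27]
    [0.85, 0.7, -1.09, 2.33, 2.05, 0.49, -0.37]
    [0.9, 0.76, -1.21, 2.33, 1.97, 0.58, -0.27]
    [0.61, 0.54, -0.68, 2.34, 2.61, 0.27, -0.96]
-150 [ 0.57  -0.043  0.187]
    [0.92, 0.74, -1.16, 2.31, 1.98, 0.52, 0.39]
    [0.79, 0.62, -0.91, 2.32, 2.24, 0.34, 0.11]
    [0.94, 0.77, -1.21, 2.31, 1.95, 0.56, 0.43]
    [0.7, 0.57, -0.76, 2.32, 2.48, 0.27, -0.15]
-120 [ 0.58  -0.053  0.192]
    [0.89, 0.69, -1.06, 2.28, 1.99, 0.41, 0.95]
    [0.76, 0.59, -0.84, 2.28, 2.27, 0.27, 0.64]
    [0.95, 0.76, -1.19, 2.28, 1.9, 0.52, 1.06]
    [0.96, 0.77, -1.21, 2.28, 1.89, 0.54, 1.07]
    [0.27, 0.48, -0.12, 2.29, 3.9
[... 975 characters left out ...]
.24, 4.2, 0.27, 1.13]
60 [ 0.595 -0.007  0.21 ]
    [0.85, 0.73, -1.21, 2.25, 1.82, 0.56, -2.1]
    [-0.12, 0.45, 0.26, 2.27, 4.2, 0.34, 1.67]
    [-0.12, 0.45, 0.26, 2.27, 4.2, 0.34, 1.67]
90 [ 0.585 -0.004  0.204]
    [0.84, 0.73, -1.21, 2.28, 1.87, 0.57, -1.69]
    [-0.23, 0.48, 0.41, 2.3, 4.2, 0.42, 2.13]
    [0.65, 0.56, -0.83, 2.28, 2.16, 0.31, -2.03]
120 [ 0.577 -0.006  0.198]
    [0.85, 0.74, -1.21, 2.3, 1.91, 0.58, -1.3]
    [-0.29, 0.5, 0.51, 2.33, 4.2, 0.49, 2.57]
    [0.64, 0.56, -0.8, 2.31, 2.28, 0.31, -1.72]
150 [ 0.569 -0.014  0.191]
    [0.85, 0.72, -1.16, 2.32, 1.98, 0.54, -0.89]
    [0.87, 0.75, -1.21, 2.32, 1.95, 0.59, -0.85]
    [0.62, 0.55, -0.76, 2.33, 2.42, 0.3, -1.37]
```

```bash
cat > sim.py <<'E'
from kin2 import *
def jac(q):
    L=chain(q); pts=[]; T=np.zeros(3); P=[]
    for i,A in enumerate(L): P.append(T.copy()); T=T+A.apply(V[3*i:3*i+3])
    P.append(T); J=np.zeros((6,7))
    for i in range(7):
        ax=L[i].apply([0,1.,0] if i in(1,3,5) else [0,0,-1.]); o=P[i+1] # origin after V[i]
        J[:3,i]=np.cross(ax,T-o); J[3:,i]=ax
    return J
LO=np.array([-3.06,-.37,-1.25,.18,-1.1,.23,-2.94])+.035; HI=np.array([3.06,2.12,1.32,2.47,4.24,1.98,2.94])-.035
def track(q,p,Rt,n=6,lam=1e-3,ns=0,qn=None):
    q=q.copy()
    for _ in range(n):
        P,A=fk2(q); e=np.r_[p-P,(Rt*A.inv()).as_rotvec()]; act=np.ones(7,bool)
        for _ in range(4):
            J=jac(q)*act; Ji=J.T@np.linalg.inv(J@J.T+lam**2*np.eye(6)); dq=Ji@e
            if ns: dq=dq+((np.eye(7)-Ji@J)@(ns*(qn-q)))*act
            bad=act&(((q+dq<LO)&(dq<0))|((q+dq>HI)&(dq>0)))
            if not bad.any(): break
            act&=~bad
        q=np.clip(q+dq,LO,HI)
    return q
E
python3 - <<'E'
from sim import *
q=data[8-1]; 
for i,d in enumerate(data): print(i,np.round(d[0],2).tolist(),np.round(d[1],3).tolist())
# numerical jac check
q=np.array(data[5][0]); J=jac(q); h=1e-5; print(max(np.abs((fk2(q+h*np.eye(7)[i])[0]-fk2(q)[0])/h-J[:3,i]).max() for i in range(7)))
i0=[i for i,d in enumerate(data) if abs(d[1][2]-.2139)<.001][0]
for ns,qn in((0,None),(.05,np.array([0,.6,0,1.5,0,1,0])),(.2,(LO+HI)/2),(.05,(LO+HI)/2)):
    q=np.array(data[i0][0]); p0,R0=fk2(q); p1=np.array(data[i0+1][1]); R1=rq(data[i0+1][2]); rv=(R0.inv()*R1).as_rotvec()
    for k in range(1,21): q=track(q,p0+(p1-p0)*k/20,R0*R.from_rotvec(rv*k/20),2,ns=ns,qn=qn)
    print(ns,q.round(3),np.round(data[i0+1][0],3))
E
```

```text
0 [-0.07, 0.63, 0.04, 1.52, -0.03, 1.0, -0.02] [0.649, 0.0, 0.23]
1 [0.13, 0.39, -0.06, 2.11, -0.61, 0.27, 0.87] [0.586, -0.014, 0.236]
2 [-0.36, 0.4, 0.13, 2.0, -0.23, 0.56, 0.69] [0.528, 0.137, 0.231]
3 [-0.61, 0.49, 0.09, 1.82, -0.05, 0.83, 0.67] [0.482, 0.262, 0.225]
4 [-0.58, 0.69, 0.07, 1.93, -0.08, 0.53, 0.7] [0.48, 0.252, 0.088]
5 [-0.59, 0.68, 0.07, 1.92, -0.09, 0.53, 0.7] [0.485, 0.262, 0.093]
6 [-0.59, 0.69, 0.07, 1.93, -0.08, 0.53, 0.7] [0.483, 0.259, 0.09]
7 [-0.61, 0.5, 0.1, 1.83, -0.06, 0.82, 0.68] [0.482, 0.258, 0.214]
8 [0.09, 0.57, 0.5, 1.87, -0.37, 0.79, 0.45] [0.483, -0.244, 0.191]
9 [0.12, 0.63, 0.46, 1.91, -0.42, 0.7, 0.49] [0.482, -0.248, 0.151]
10 [0.15, 0.67, 0.42, 1.94, -0.45, 0.63, 0.52] [0.482, -0.246, 0.119]
11 [0.16, 0.69, 0.41, 1.94, -0.46, 0.6, 0.53] [0.481, -0.246, 0.107]
12 [0.08, 0.55, 0.52, 1.86, -0.36, 0.83, 0.44] [0.481, -0.245, 0.21]
3.381408621050408e-06
0 [ 0.091  0.572  0.497  1.875 -0.373  0.788  0.45 ] [ 0.09   0.572  0.497  1.875 -0.374  0.788  0.451]
0.05 [ 0.318  0.529  0.146  1.869 -0.108  0.752  0.185] [ 0.09   0.572  0.497  1.875 -0.374  0.788  0.451]
0.2 [ 0.678  0.548 -0.391  1.859  0.283  0.789 -0.201] [ 0.09   0.572  0.497  1.875 -0.374  0.788  0.451]
0.05 [ 0.574  0.532 -0.235  1.862  0.17   0.767 -0.09 ] [ 0.09   0.572  0.497  1.875 -0.374  0.788  0.451]
```

```bash
cat > plan.py <<'E'
from sim import *
from fan import G,a
def goal(yaw,back,off=.026,zr=.0814):
    x=np.array([np.cos(np.radians(yaw)),np.sin(np.radians(yaw)),0]); Rt=frame(-a,x); return G+(zr+back)*a+off*Rt.as_matrix()[:,0],Rt
def run(q,pt,Rt,seed,maxn=60,step=.15):
    qs=[q]; 
    for k in range(maxn):
        P,A=fk2(q)
        if np.linalg.norm(P-pt)<1e-3 and (A.inv()*Rt).magnitude()<.01: return qs,True
        g,e,an=ik(pt,Rt,seed if k<1 else gq,w=.02 if k<1 else .2)
        if e>.004 or an>.03:
            return qs,False
        gq=g; d=g-q; m=np.abs(d).max(); d=d*min(1,step/m)
        Pn,An=fk2(q+d); rv=(A.inv()*An).magnitude()
        if rv>np.radians(10): Pn,An=fk2(q+d*np.radians(10)/rv)
        qn=track(q,Pn,An,3); 
        if k>3 and np.abs(qn-q).max()<1e-3: return qs,False
        q=qn; qs.append(q)
    return qs,False
E
cat > p1.py <<'E'
from plan import *
q0=pose()[2]["joint_positions"]
for yaw in range(-180,180,30):
    for nm,sd in(("A",[.75,.6,-.9,2.28,2.1,.35,0]),("B",[.1,.47,.1,2.25,4.1,.3,0])):
        pt,Rt=goal(yaw,.05); best=None
        for j7 in(-2,0,2):
            s=np.array(sd); s[6]=j7; g,e,an=ik(pt,Rt,s)
            if e>.003 or an>.02: continue
            qs,ok=run(q0,pt,Rt,g,maxn=45)
            if best is None or (ok,-len(qs))>best[0]: best=((ok,-len(qs)),qs)
        if best is None: continue
        qs=best[1]; ok=best[0][0]; fin=None
        if ok:
            q=qs[-1]
            for b in(.04,.03,.02,.01,0,-.003): q=track(q,*goal(yaw,b),3)
            P,A=fk2(q); t=goal(yaw,-.003); fin=(np.linalg.norm(P-t[0]).round(4),(A.inv()*t[1]).magnitude().round(3))
        zmin=min((fk2(x)[0]+fk2(x)[1].apply([0,0,.088]))[2] for x in qs)
        print(yaw,nm,ok,len(qs),"fin",fin,"zmin",zmin.round(3),qs[-1].round(2))
E
time python3 p1.py
```

```text
Traceback (most recent call last):
  File "p1.py", line 16, in <module>
    P,A=fk2(q); t=goal(yaw,-.003); fin=(np.linalg.norm(P-t[0]).round(4),(A.inv()*t[1]).magnitude().round(3))
                                                                        ^^^^^^^^^^^^^^^^^^^^^^^^^^^^^^^^
AttributeError: 'float' object has no attribute 'round'

real	0m7.197s
user	0m7.589s
sys	0m0.144s
```

```bash
sed -i 's/fin=(np.linalg.norm(P-t\[0\]).round(4),(A.inv()\*t\[1\]).magnitude().round(3))/fin=np.round([np.linalg.norm(P-t[0]),(A.inv()*t[1]).magnitude(),q[5],q[4],q[2]],3)/' p1.py; time timeout 500 python3 p1.py
```

```text
-180 A True 32 fin [ 0.     0.     0.461  2.099 -1.049] zmin -0.021 [ 0.89  0.52 -1.04  2.35  2.01  0.3  -0.36]
-180 B True 32 fin [ 0.     0.     0.461  2.099 -1.049] zmin -0.021 [ 0.89  0.52 -1.04  2.35  2.01  0.3  -0.36]
-150 A True 29 fin [ 0.     0.     0.443  2.07  -1.057] zmin -0.01 [ 0.93  0.53 -1.03  2.33  1.97  0.28  0.36]
-150 B False 46 fin None zmin 0.121 [ 0.62  0.44 -0.56  2.32  3.14  0.3  -0.87]
-120 A True 25 fin [ 0.     0.     0.438  1.984 -1.086] zmin 0.005 [ 0.96  0.54 -1.05  2.3   1.84  0.27  1.07]
-120 B False 46 fin None zmin 0.121 [ 0.63  0.44 -0.55  2.31  3.19  0.28 -0.35]
-90 A True 25 fin [ 0.     0.     0.454  1.892 -1.124] zmin 0.019 [ 0.99  0.56 -1.11  2.27  1.7   0.3   1.68]
-60 A True 25 fin [ 0.     0.     0.436  1.843 -1.111] zmin 0.033 [ 0.98  0.56 -1.1   2.24  1.62  0.3   2.19]
-30 A True 27 fin [ 0.     0.     0.4    1.816 -1.067] zmin 0.046 [ 0.93  0.53 -1.06  2.23  1.56  0.27  2.7 ]
0 A False 46 fin None zmin -0.029 [-0.11  1.39  0.76  2.2  -0.42  0.92 -0.43]
30 A False 46 fin None zmin -0.044 [-0.12  1.13  0.64  2.23 -0.4   0.72 -0.09]
30 B False 46 fin None zmin -0.044 [-0.12  1.13  0.64  2.23 -0.4   0.72 -0.09]
60 A False 46 fin None zmin -0.051 [-0.09  0.86  0.47  2.27 -0.34  0.52  0.22]
60 B False 46 fin None zmin -0.051 [-0.09  0.86  0.47  2.27 -0.34  0.52  0.22]
90 A False 40 fin None zmin 0.122 [-0.02  0.33  0.13  2.33  4.19  0.27  2.17]
90 B False 40 fin None zmin 0.122 [-0.02  0.33  0.13  2.33  4.19  0.27  2.17]
120 A True 41 fin [0.    0.    0.366 4.015 0.22 ] zmin 0.122 [0.01 0.34 0.11 2.35 4.19 0.27 2.61]
120 B True 41 fin [0.    0.    0.366 4.015 0.22 ] zmin 0.122 [0.01 0.34 0.11 2.35 4.19 0.27 2.61]
150 A True 38 fin [ 0.     0.     0.468  2.069 -1.051] zmin -0.029 [ 0.86  0.51 -1.04  2.35  1.97  0.3  -0.92]
150 B True 38 fin [ 0.     0.     0.468  2.069 -1.051] zmin -0.029 [ 0.86  0.51 -1.04  2.35  1.97  0.3  -0.92]
real	1m45.266s
user	1m45.699s
sys	0m0.120s
```

```bash
cat > p2.py <<'E'
from plan import *
import sys,pickle
q0=pose()[2]["joint_positions"]
pts=np.array([(-.052,0,.083),(-.028,.03,.083),(-.028,-.03,.083),(0,.03,.088),(0,-.03,.088),(0,.05,0),(0,-.05,0)])
out={}
for up in([.48,-.245,.30],[.52,-.2,.33],[.45,-.25,.36]):
  for yaw in(-60,-75,-90,-105):
    q=q0; p,A0=fk2(q); up_=np.array(up); L=[q]
    n=int(np.ceil(np.linalg.norm(up_-p)/.04))
    for k in range(1,n+1): q=track(q,p+(up_-p)*k/n,A0,3); L.append(q)
    pt,Rt=goal(yaw,.05); s=np.array([.98,.56,-1.1,2.26,1.7,.3,1.9]); g,e,an=ik(pt,Rt,s)
    qs,ok=run(q,pt,Rt,g,maxn=50); L+=qs[1:]
    zz=[(fk2(x)[0]+fk2(x)[1].apply(pts)) for x in L]
    print(up,yaw,ok,len(L),"zmin",min(z[:,2].min() for z in zz).round(3),"end z",zz[-1][:,2].min().round(3),"j6min",min(x[5] for x in L).round(3),L[-1].round(2))
    if ok: out[(tuple(up),yaw)]=L
    dq=max(np.abs(np.diff(np.array(L),axis=0)).max(0)); print("   maxdq",dq.round(3))
pickle.dump(out,open("paths.pkl","wb"))
E
time python3 p2.py
```

```text
[0.48, -0.245, 0.3] -60 True 28 zmin 0.042 end z 0.157 j6min 0.283 [ 0.99  0.57 -1.13  2.24  1.61  0.32  2.19]
   maxdq 0.184
[0.48, -0.245, 0.3] -75 True 28 zmin 0.03 end z 0.153 j6min 0.295 [ 0.99  0.57 -1.12  2.26  1.65  0.31  1.94]
   maxdq 0.18
[0.48, -0.245, 0.3] -90 True 28 zmin 0.013 end z 0.15 j6min 0.295 [ 1.    0.57 -1.13  2.27  1.69  0.32  1.7 ]
   maxdq 0.158
[0.48, -0.245, 0.3] -105 True 31 zmin -0.005 end z 0.148 j6min 0.285 [ 0.99  0.56 -1.11  2.28  1.75  0.3   1.41]
   maxdq 0.149
[0.52, -0.2, 0.33] -60 True 29 zmin 0.045 end z 0.157 j6min 0.27 [ 0.96  0.54 -1.07  2.25  1.63  0.27  2.18]
   maxdq 0.189
[0.52, -0.2, 0.33] -75 True 29 zmin 0.031 end z 0.153 j6min 0.304 [ 1.    0.58 -1.14  2.26  1.65  0.33  1.95]
   maxdq 0.185
[0.52, -0.2, 0.33] -90 True 31 zmin 0.013 end z 0.15 j6min 0.273 [ 0.98  0.56 -1.1   2.27  1.71  0.29  1.68]
   maxdq 0.15
[0.52, -0.2, 0.33] -105 True 34 zmin -0.005 end z 0.148 j6min 0.267 [ 0.98  0.55 -1.08  2.29  1.76  0.28  1.39]
   maxdq 0.146
[0.45, -0.25, 0.36] -60 True 29 zmin 0.05 end z 0.157 j6min 0.294 [ 0.99  0.57 -1.14  2.24  1.61  0.33  2.2 ]
   maxdq 0.186
[0.45, -0.25, 0.36] -75 True 30 zmin 0.037 end z 0.153 j6min 0.269 [ 0.98  0.55 -1.09  2.26  1.66  0.29  1.93]
   maxdq 0.163
[0.45, -0.25, 0.36] -90 True 31 zmin 0.018 end z 0.15 j6min 0.273 [ 0.98  0.56 -1.1   2.27  1.7   0.3   1.68]
   maxdq 0.146
[0.45, -0.25, 0.36] -105 True 32 zmin -0.001 end z 0.148 j6min 0.282 [ 0.97  0.55 -1.08  2.29  1.77  0.28  1.39]
   maxdq 0.144
real	0m10.525s
user	0m10.805s
sys	0m0.176s
```

```bash
cat > p3.py <<'E'
from plan import *
import pickle
q0=pose()[2]["joint_positions"]
pts=np.array([(-.052,0,.083),(-.028,.03,.083),(-.028,-.03,.083),(0,.03,.088),(0,-.03,.088),(0,.05,0),(0,-.05,0)])
out={}
for up in([.48,-.245,.36],[.45,-.25,.40]):
  for mid in([-.03,-.15,.12],[-.03,-.05,.15],[-.05,-.2,.05],[0,-.1,.08],[-.03,-.22,.18]):
   for yaw in(-60,-90):
    q=q0; p,A0=fk2(q); L=[q]; up_=np.array(up)
    n=int(np.ceil(np.linalg.norm(up_-p)/.045))
    for k in range(1,n+1): q=track(q,p+(up_-p)*k/n,A0,3); L.append(q)
    pt,Rt=goal(yaw,.05); pm=pt+np.array(mid); s=np.array([.98,.56,-1.1,2.26,1.7,.3,1.9]); g,e,an=ik(pm,Rt,s)
    qs,ok=run(q,pm,Rt,g,maxn=50); L+=qs[1:]; q=L[-1]; n1=len(L)
    n=int(np.ceil(np.linalg.norm(pm-pt)/.04))
    for k in range(1,n+1): q=track(q,pm+(pt-pm)*k/n,Rt,3); L.append(q)
    P,A=fk2(q)
    zz=[(fk2(x)[0]+fk2(x)[1].apply(pts)) for x in L]; i=int(np.argmin([z[:,2].min() for z in zz]))
    print(up,mid,yaw,ok,n1,len(L),"err",np.round([np.linalg.norm(P-pt),(A.inv()*Rt).magnitude()],3),"zmin",zz[i][:,2].min().round(3),i,zz[i][0].round(2),"j6min",min(x[5] for x in L).round(3),L[-1].round(2))
    out[(tuple(up),tuple(mid),yaw)]=L
pickle.dump(out,open("paths.pkl","wb"))
E
python3 p3.py
```

```text
[0.48, -0.245, 0.36] [-0.03, -0.15, 0.12] -60 False 5 10 err [0.046 0.027] zmin 0.122 0 [ 0.46 -0.29  0.13] j6min 0.299 [ 0.27  0.3  -0.04  2.15 -1.01  0.3  -1.51]
[0.48, -0.245, 0.36] [-0.03, -0.15, 0.12] -90 False 5 10 err [0.071 0.041] zmin 0.122 0 [ 0.46 -0.29  0.13] j6min 0.411 [ 0.13  0.27  0.16  2.12 -0.96  0.41 -1.98]
[0.48, -0.245, 0.36] [-0.03, -0.05, 0.15] -60 False 5 10 err [0.069 0.04 ] zmin 0.122 0 [ 0.46 -0.29  0.13] j6min 0.332 [ 0.4   0.28 -0.2   2.09 -0.7   0.33 -1.82]
[0.48, -0.245, 0.36] [-0.03, -0.05, 0.15] -90 False 5 10 err [0.069 0.039] zmin 0.122 0 [ 0.46 -0.29  0.13] j6min 0.317 [ 0.43  0.28 -0.22  2.12 -0.74  0.32 -2.2 ]
[0.48, -0.245, 0.36] [-0.05, -0.2, 0.05] -60 False 5 11 err [0.055 0.032] zmin 0.122 0 [ 0.46 -0.29  0.13] j6min 0.267 [ 0.47  0.3  -0.3   2.12 -0.7   0.27 -1.81]
[0.48, -0.245, 0.36] [-0.05, -0.2, 0.05] -90 False 5 11 err [0.122 0.055] zmin 0.122 0 [ 0.46 -0.29  0.13] j6min 0.445 [ 0.9   0.22 -0.65  2.07 -0.46  0.45 -2.41]
[0.48, -0.245, 0.36] [0, -0.1, 0.08] -60 False 5 9 err [0.089 0.048] zmin 0.122 0 [ 0.46 -0.29  0.13] j6min 0.36 [ 0.7
[... 1422 characters left out ...]
.29  0.13] j6min 0.344 [ 0.22  0.28  0.04  2.15 -1.03  0.34 -1.92]
[0.45, -0.25, 0.4] [0, -0.1, 0.08] -60 False 6 10 err [0.04  0.023] zmin 0.122 0 [ 0.46 -0.29  0.13] j6min 0.273 [ 0.29  0.3  -0.08  2.16 -1.06  0.27 -1.46]
[0.45, -0.25, 0.4] [0, -0.1, 0.08] -90 False 29 33 err [0. 0.] zmin 0.113 20 [ 0.54 -0.21  0.13] j6min 0.273 [ 0.99  0.56 -1.11  2.27  1.7   0.3   1.68]
[0.45, -0.25, 0.4] [-0.03, -0.22, 0.18] -60 False 6 14 err [0.043 0.025] zmin 0.122 0 [ 0.46 -0.29  0.13] j6min 0.295 [ 0.26  0.3  -0.04  2.15 -1.05  0.29 -1.48]
[0.45, -0.25, 0.4] [-0.03, -0.22, 0.18] -90 False 6 14 err [0.044 0.025] zmin 0.122 0 [ 0.46 -0.29  0.13] j6min 0.265 [ 0.34  0.3  -0.12  2.18 -1.06  0.27 -1.88]
```

```bash
cat > emit.py <<'E'
from plan import *
def emit(L,P=None,A=None,claw=1,d=3,r=1):
    if P is None: P,A,_=pose()
    out=[]
    for q in L:
        Pn,An=fk2(q) if not isinstance(q,tuple) else q
        t=np.round(A.inv().apply(Pn-P),d); w=np.round((A.inv()*An).as_rotvec(degrees=True),r)
        P=P+A.apply(t); A=A*R.from_rotvec(w,degrees=True); out.append([*t.tolist(),*w.tolist(),claw])
    for i in range(0,len(out),5): print("[%s]"%", ".join(str(x) for x in out[i:i+5]))
    return P,A
E
python3 - <<'E'
from emit import *
import pickle
L=pickle.load(open("paths.pkl","rb"))[((.48,-.245,.36),(0,-.1,.08),-90)]
pts=np.array([(-.052,0,.083),(-.028,.03,.083),(-.028,-.03,.083),(0,.03,.088),(0,-.03,.088),(0,.05,0),(0,-.05,0),(.0,.05,-.06),(0,-.05,-.06),(.09,0,-.14)])
for i,q in enumerate(L):
    w=fk2(q)[0]+fk2(q)[1].apply(pts); j=w[:,2].argmin(); print(i,fk2(q)[0].round(3),w[j].round(3),"ymax",w[:5,1].max().round(3), q[[4,5,6]].round(2)) if i%2==0 else 0
print(emit(L[1:]))
E
```

```text
0 [ 0.481 -0.246  0.21 ] [ 0.509 -0.256  0.122] ymax -0.236 [-0.36  0.83  0.44]
2 [ 0.48  -0.245  0.285] [ 0.509 -0.255  0.197] ymax -0.235 [-0.29  1.    0.38]
4 [ 0.48  -0.245  0.36 ] [ 0.508 -0.255  0.272] ymax -0.235 [-0.24  1.18  0.33]
6 [ 0.474 -0.258  0.324] [ 0.502 -0.259  0.235] ymax -0.259 [-0.19  1.09  0.65]
8 [ 0.469 -0.267  0.29 ] [ 0.494 -0.259  0.201] ymax -0.259 [-0.15  1.01  0.97]
10 [ 0.466 -0.271  0.261] [ 0.487 -0.255  0.171] ymax -0.255 [-0.11  0.93  1.28]
12 [ 0.466 -0.271  0.235] [ 0.48  -0.249  0.146] ymax -0.249 [-0.07  0.84  1.59]
14 [ 0.469 -0.266  0.215] [ 0.477 -0.239  0.126] ymax -0.239 [-0.04  0.75  1.9 ]
16 [ 0.477 -0.256  0.202] [ 0.479 -0.228  0.113] ymax -0.223 [-0.01  0.67  2.2 ]
18 [ 0.489 -0.241  0.198] [ 0.487 -0.215  0.109] ymax -0.201 [0.02 0.58 2.49]
20 [ 0.503 -0.224  0.204] [ 0.502 -0.201  0.114] ymax -0.181 [0.04 0.5  2.74]
22 [ 0.517 -0.207  0.217] [ 0.519 -0.187  0.126] ymax -0.157 [0.16 0.44 2.85]
24 [ 0.537 -0.188  0.249] [ 0.547 -0.172  0.158] ymax -0.131 [0.39 0.4  2.85]
26 [ 0.56  -0.165  0.307] [ 0.583 -0.154  0.218] ymax -0.104 [0.
[... 1136 characters left out ...]
, 1], [-0.015, -0.006, -0.009, 2.4, -2.0, -6.9, 1], [-0.016, -0.011, -0.013, 3.2, -1.9, -7.0, 1], [-0.018, -0.016, -0.018, 4.0, -1.7, -7.3, 1]]
[[-0.018, -0.023, -0.022, 4.9, -1.4, -7.7, 1], [-0.007, -0.007, 0.0, 1.5, -0.1, -2.2, 1], [-0.02, 0.011, 0.011, -0.4, -1.4, -0.4, 1], [-0.023, 0.011, 0.019, 0.0, -0.0, 0.0, 1], [-0.022, 0.012, 0.02, 0.0, -0.0, 0.0, 1]]
[[-0.023, 0.011, 0.02, 0.0, -0.0, 0.0, 1]]
(array([ 0.56140797, -0.06173024,  0.23884373]), Rotation.from_matrix(array([[ 7.74439881e-02, -8.22926286e-01,  5.62845233e-01],
                            [-9.90751600e-01, -4.33491590e-04,  1.35687431e-01],
                            [-1.11416765e-01, -5.68147991e-01, -8.15349106e-01]])))
```

```bash
cat > p4.py <<'E'
from plan import *
import pickle,time
q0=pose()[2]["joint_positions"]
pts=np.array([(-.052,0,.083),(-.028,.03,.083),(-.028,-.03,.083),(0,.03,.088),(0,-.03,.088),(0,.05,0),(0,-.05,0)])
def follow(q,tq,L,step=.15,maxn=25,tol=.05):
    for k in range(maxn):
        d=tq-q; m=np.abs(d).max(); P,A=fk2(q); Pn,An=fk2(q+d*min(1,step/m)); rv=(A.inv()*An).magnitude()
        if rv>np.radians(10): Pn,An=fk2(q+d*min(1,step/m)*np.radians(10)/rv)
        if np.linalg.norm(Pn-P)<.002 and rv<.02: break
        q=track(q,Pn,An,3); L.append(q)
    return q
def line(q,p1,R1,L,lin=.04,ang=9.):
    p,A=fk2(q); rv=(A.inv()*R1).as_rotvec(); n=int(max(np.ceil(np.linalg.norm(p1-p)/lin),np.ceil(np.degrees(np.linalg.norm(rv))/ang),1))
    for k in range(1,n+1): q=track(q,p+(p1-p)*k/n,A*R.from_rotvec(rv*k/n),3); L.append(q)
    return q
rng=np.random.default_rng(1); res=[]; t0=time.time()
while time.time()-t0<150:
    yaw=rng.choice([-60,-75,-90,-105,-120]); pt,Rt=goal(yaw,.05); pm=pt+np.array([-.02,-.06,.08])*rng.uniform(0,1.5)
    g,e,an=ik(pm,Rt,np.array([.98,.56,-1.1,2.26,1.7,.35,1.9])); 
    if e>.003: continue
    qa=q0*.5+g*.5; qa[4]=rng.uniform(.8,1.9); qa[5]=rng.uniform(.5,1.0); qa[3]=rng.uniform(1.6,2.1); qa[1]=rng.uniform(.2,.5); qa[6]=rng.uniform(.5,2.4)
    L=[q0]; q=follow(q0,qa,L); n1=len(L); q=follow(q,g,L,maxn=15); q=line(q,pm,Rt,L); q=line(q,pt,Rt,L); n2=len(L)
    q=line(q,*goal(yaw,-.003),L,.01)
    P,A=fk2(q); t=goal(yaw,-.003); e=np.linalg.norm(P-t[0])+(A.inv()*t[1]).magnitude()
    if e>.01: continue
    zz=[(fk2(x)[0]+fk2(x)[1].apply(pts)) for x in L]; zm=min(z[:,2].min() for z in zz[:n2-2]); dm=np.abs(np.diff(np.array(L),axis=0)).max(); j6=min(x[5] for x in L)
    mar=np.minimum(np.array(L)-LO,HI-np.array(L)).min()
    res.append((min(mar,.08)*10+min(zm,.15)*5-max(0,dm-.18)*5-.01*len(L),mar,zm,dm,j6,n1,n2,len(L),yaw,L))
res.sort(key=lambda r:-r[0]); print(len(res))
for r in res[:6]: print([np.round(x,3) for x in r[:-1]],r[-1][-1].round(2))
pickle.dump(res[:6],open("p4.pkl","wb"))
E
python3 p4.py
```

```text
343
[np.float64(0.366), np.float64(0.018), np.float64(0.122), np.float64(0.188), np.float64(0.283), np.int64(21), np.int64(33), np.int64(39), np.int64(-60)] [ 0.92  0.73 -1.15  2.22  1.82  0.47  2.03]
[np.float64(0.316), np.float64(0.032), np.float64(0.089), np.float64(0.172), np.float64(0.297), np.int64(23), np.int64(39), np.int64(45), np.int64(-75)] [ 0.93  0.73 -1.15  2.24  1.85  0.47  1.79]
[np.float64(0.256), np.float64(0.019), np.float64(0.107), np.float64(0.157), np.float64(0.284), np.int64(24), np.int64(41), np.int64(47), np.int64(-90)] [ 0.93  0.74 -1.15  2.25  1.88  0.48  1.55]
[np.float64(0.248), np.float64(0.009), np.float64(0.122), np.float64(0.144), np.float64(0.274), np.int64(25), np.int64(39), np.int64(45), np.int64(-105)] [ 0.93  0.74 -1.14  2.26  1.91  0.48  1.29]
[np.float64(0.222), np.float64(0.019), np.float64(0.098), np.float64(0.183), np.float64(0.284), np.int64(22), np.int64(38), np.int64(44), np.int64(-75)] [ 0.91  0.72 -1.12  2.24  1.86  0.45  1.77]
[np.float64(0.221), np.float64(0.011), np.float64(0.122), np.float64(0.194), np.float64(0.276), np.int64(24), np.int64(37), np.int64(43), np.int64(-90)] [ 0.93  0.73 -1.14  2.25  1.88  0.47  1.55]
```

```bash
python3 - <<'E'
from emit import *
import pickle
r=pickle.load(open("p4.pkl","rb"))[0]; L=r[-1][:r[6]]
pts=np.array([(-.052,0,.083),(-.028,.03,.083),(-.028,-.03,.083),(0,.03,.088),(0,-.03,.088),(0,.05,0),(0,-.05,0),(.0,.05,-.06),(0,-.05,-.06),(.09,0,-.14)])
for i,q in enumerate(L):
    w=fk2(q)[0]+fk2(q)[1].apply(pts); j=w[:,2].argmin(); print(i,fk2(q)[0].round(3),w[j].round(3),"ymax",w[:5,1].max().round(3),"tilt",np.degrees(np.arccos(-fk2(q)[1].as_matrix()[2,2])).round(0),q.round(2)) if i%2==0 or i>27 else 0
np.save("L.npy",np.array(L)); emit(L[1:])
E
```

```text
0 [ 0.481 -0.246  0.21 ] [ 0.509 -0.256  0.122] ymax -0.236 tilt 0.0 [ 0.08  0.55  0.52  1.86 -0.36  0.83  0.44]
2 [ 0.483 -0.267  0.216] [ 0.513 -0.273  0.128] ymax -0.273 tilt 4.0 [ 0.11  0.53  0.46  1.84 -0.23  0.8   0.67]
4 [ 0.492 -0.288  0.226] [ 0.52  -0.29   0.138] ymax -0.29 tilt 8.0 [ 0.14  0.52  0.4   1.83 -0.11  0.76  0.91]
6 [ 0.506 -0.309  0.239] [ 0.533 -0.309  0.15 ] ymax -0.309 tilt 12.0 [0.17 0.5  0.34 1.81 0.01 0.72 1.14]
8 [ 0.526 -0.328  0.257] [ 0.55  -0.327  0.167] ymax -0.327 tilt 17.0 [0.19 0.48 0.28 1.8  0.13 0.68 1.37]
10 [ 0.552 -0.344  0.28 ] [ 0.572 -0.345  0.189] ymax -0.345 tilt 22.0 [0.22 0.46 0.23 1.79 0.25 0.63 1.6 ]
12 [ 0.582 -0.355  0.309] [ 0.601 -0.361  0.218] ymax -0.354 tilt 27.0 [0.25 0.44 0.17 1.77 0.37 0.58 1.83]
14 [ 0.617 -0.359  0.345] [ 0.636 -0.374  0.255] ymax -0.358 tilt 33.0 [0.27 0.41 0.11 1.76 0.48 0.52 2.05]
16 [ 0.639 -0.358  0.372] [ 0.661 -0.378  0.284] ymax -0.357 tilt 37.0 [0.28 0.39 0.08 1.75 0.56 0.48 2.18]
18 [ 0.649 -0.356  0.385] [ 0.672 -0.378  0.298] ymax -0.356 tilt 39.0 [0.28 0.38 0.07 1.74 0.59 0.46 2.23]
20 [ 0.6
[... 1764 characters left out ...]
7, -0.004, 1.0, -0.8, -2.8, 1], [-0.004, -0.005, -0.003, 0.7, -0.4, -1.7, 1], [-0.002, -0.003, -0.002, 0.5, -0.3, -1.0, 1], [-0.002, -0.002, -0.001, 0.2, -0.2, -0.6, 1]]
[[-0.014, 0.044, 0.018, -2.4, -1.8, -8.0, 1], [-0.02, 0.039, 0.015, -2.2, -2.4, -7.2, 1], [-0.022, 0.033, 0.011, -1.8, -2.6, -6.6, 1], [-0.024, 0.028, 0.009, -1.4, -2.9, -5.8, 1], [-0.025, 0.023, 0.006, -1.0, -2.9, -5.4, 1]]
[[-0.027, 0.016, 0.002, 0.1, -3.2, -5.4, 1], [-0.03, 0.009, -0.003, 1.1, -3.4, -5.5, 1], [-0.031, 0.001, -0.008, 2.4, -3.4, -5.9, 1], [-0.034, -0.006, -0.015, 3.7, -3.5, -6.4, 1], [-0.034, -0.012, -0.018, 4.3, -3.0, -6.5, 1]]
[[0.0, 0.0, 0.0, -0.0, 0.0, 0.0, 1], [-0.004, 0.001, 0.006, -0.0, 0.0, 0.0, 1]]
```

drive_tool(
  plan=[
    [-0.01,0.004,-0.003,-0.2,-1.9,-9.8,1],
    [-0.01,0.004,-0.003,-0.2,-1.9,-9.8,1],
    [-0.011,0.003,-0.004,0,-2,-9.8,1],
    [-0.012,0.003,-0.004,0,-2.1,-9.8,1],
    [-0.013,0.002,-0.005,0.2,-2.2,-9.7,1],
  ],
)

```text
time_s: 13.25
ee_pos: [0.4981, -0.2995, 0.233]
orientation: [0.052, 0.5, 0.862, -0.07]
ft_force: [0.5, 0.4, -0.8]
width: 0.356
gripper_force: 61.4
```

drive_tool(
  plan=[
    [-0.014,0.002,-0.005,0.2,-2.3,-9.7,1],
    [-0.014,0,-0.006,0.5,-2.3,-9.7,1],
    [-0.016,-0.001,-0.006,0.6,-2.5,-9.7,1],
    [-0.017,-0.003,-0.007,0.9,-2.5,-9.6,1],
    [-0.017,-0.004,-0.007,1.2,-2.6,-9.6,1],
  ],
)

```text
time_s: 13.88
ee_pos: [0.5516, -0.3443, 0.2801]
orientation: [0.097, 0.096, 0.977, -0.162]
ft_force: [-0.3, -0.6, -1.6]
width: 0.356
gripper_force: 61.5
```

drive_tool(
  plan=[
    [-0.018,-0.006,-0.008,1.4,-2.6,-9.6,1],
    [-0.019,-0.009,-0.009,1.8,-2.6,-9.5,1],
    [-0.019,-0.012,-0.01,2.1,-2.5,-9.4,1],
    [-0.018,-0.014,-0.011,2.6,-2.5,-9.2,1],
    [-0.014,-0.013,-0.009,2.1,-1.8,-6.7,1],
  ],
)

```text
time_s: 14.5
ee_pos: [0.63, -0.3588, 0.361]
orientation: [0.124, -0.287, 0.908, -0.278]
ft_force: [0.7, -0.2, -1.2]
width: 0.356
gripper_force: 61.5
```

drive_tool(
  plan=[
    [-0.009,-0.01,-0.006,1.6,-1.1,-4.4,1],
    [-0.005,-0.007,-0.004,1,-0.8,-2.8,1],
    [-0.004,-0.005,-0.003,0.7,-0.4,-1.7,1],
    [-0.004,-0.005,-0.003,0.7,-0.5,-1.6,1],
  ],
)

```text
time_s: 15.0
ee_pos: [0.6537, -0.3546, 0.3911]
orientation: [0.131, -0.37, 0.865, -0.312]
ft_force: [0.8, 0.0, -2.1]
width: 0.357
gripper_force: 61.5
```

```bash
cat > p5.py <<'E'
from emit import *
import pickle
exec(open("p4.py").read().split("rng=")[0].replace("q0=pose()","q0=pose()"))
print("q",q0.round(2),"sim",np.load("L.npy")[20].round(2), pose()[2]["width"])
for yaw in(-60,-75):
  for dz in(.03,.06):
    pt,Rt=goal(yaw,.05); pm=pt+dz*a
    g,e,an=ik(pm,Rt,np.array([.98,.56,-1.1,2.26,1.7,.35,1.9]))
    L=[q0]; q=follow(q0,g,L,maxn=12,step=.22); n1=len(L); q=line(q,pm,Rt,L); n2=len(L); q=line(q,pt,Rt,L,.02); n3=len(L); q=line(q,*goal(yaw,-.003),L,.01)
    P,A=fk2(q); t=goal(yaw,-.003); LL=np.array(L)
    print(yaw,dz,n1,n2,n3,len(L),"err",np.linalg.norm(P-t[0]).round(4),"mar",np.minimum(LL-LO,HI-LL).min(0).round(2),"dq",np.abs(np.diff(LL,axis=0)).max().round(3))
    for i,x in enumerate(L[:n3]):
        w=fk2(x)[0]+fk2(x)[1].apply(pts); h=(w[:5]-G)@a
        if i>3: print("   ",i,w[:5,2].min().round(3),w[:5,1].max().round(3),"along axis min",h.min().round(3))
    pickle.dump((L,n2,n3),open(f"p5_{yaw}_{int(dz*100)}.pkl","wb"))
E
python3 p5.py
```

```text
q [0.29 0.37 0.06 1.74 0.59 0.46 2.26] sim [0.28 0.37 0.06 1.74 0.6  0.46 2.25] 0.356607164764594
-60 0.03 9 10 12 18 err 0.0 mar [1.95 0.71 0.03 0.19 1.66 0.01 0.3 ] dq 0.266
    4 0.151 -0.169 along axis min 0.038
    5 0.142 -0.121 along axis min 0.036
    6 0.15 -0.073 along axis min 0.043
    7 0.169 -0.029 along axis min 0.061
    8 0.181 -0.006 along axis min 0.073
    9 0.181 -0.006 along axis min 0.073
    10 0.169 -0.004 along axis min 0.058
    11 0.157 -0.002 along axis min 0.043
-60 0.06 13 14 17 23 err 0.0 mar [2.01 0.71 0.11 0.19 1.57 0.01 0.06] dq 0.263
    4 0.184 -0.156 along axis min 0.065
    5 0.176 -0.114 along axis min 0.066
    6 0.178 -0.074 along axis min 0.072
    7 0.19 -0.037 along axis min 0.086
    8 0.199 -0.0 along axis min 0.078
    9 0.199 -0.0 along axis min 0.078
    10 0.199 -0.0 along axis min 0.078
    11 0.199 -0.0 along axis min 0.078
    12 0.199 -0.0 along axis min 0.078
    13 0.203 0.002 along axis min 0.076
    14 0.187 0.001 along axis min 0.065
    15 0.172 -0.001 along axis min 0.054
    16 0.157 -0.002 along axis min 0.043
-75 0.03 9 10 12 18 err 0.0 mar [1.95 0.71 0.03 0.18 1.66 0.02 0.35] dq 0.265
    4 0.143 -0.165 along axis min 0.034
    5 0.134 -0.119 along axis min 0.033
    6 0.141 -0.073 along axis min 0.041
    7 0.164 -0.024 along axis min 0.061
    8 0.178 -0.004 along axis min 0.073
    9 0.178 -0.004 along axis min 0.073
    10 0.165 -0.002 along axis min 0.058
    11 0.153 0.0 along axis min 0.043
-75 0.06 9 10 13 19 err 0.0 mar [1.88 0.71 0.   0.18 1.54 0.01 0.13] dq 0.273
    4 0.178 -0.15 along axis min 0.063
    5 0.17 -0.11 along axis min 0.064
    6 0.174 -0.07 along axis min 0.072
    7 0.191 -0.028 along axis min 0.09
    8 0.201 -0.009 along axis min 0.102
    9 0.197 -0.007 along axis min 0.093
    10 0.183 -0.004 along axis min 0.076
    11 0.168 -0.002 along axis min 0.06
    12 0.153 0.0 along axis min 0.043
```

```bash
python3 - <<'E'
from emit import *
exec(open("p4.py").read().split("rng=")[0])
yaw=-60; pt,Rt=goal(yaw,.05); pm=pt+.03*a
g,e,an=ik(pm,Rt,np.array([.98,.56,-1.1,2.26,1.7,.35,1.9]))
L=[q0]; q=follow(q0,g,L,maxn=11,step=.17); n1=len(L); q=line(q,pm,Rt,L); n2=len(L); LL=np.array(L)
print(n1,n2,np.minimum(LL-LO,HI-LL).min(0).round(2),np.abs(np.diff(LL,axis=0)).max().round(3),LL[-1].round(2),[((fk2(x)[0]+fk2(x)[1].apply(pts))[:5]-G).dot(a).min().round(3) for x in L])
emit(L[1:])
E
```

```text
11 12 [1.95 0.71 0.02 0.19 1.66 0.03 0.27] 0.21 [ 1.08  0.51 -1.2   2.25  1.39  0.29  2.4 ] [np.float64(0.15), np.float64(0.112), np.float64(0.082), np.float64(0.061), np.float64(0.046), np.float64(0.036), np.float64(0.034), np.float64(0.036), np.float64(0.044), np.float64(0.062), np.float64(0.073), np.float64(0.073)]
[[-0.015, 0.047, 0.017, -3.0, -2.4, -8.2, 1], [-0.022, 0.042, 0.013, -2.5, -2.8, -7.4, 1], [-0.024, 0.036, 0.01, -2.0, -3.1, -6.8, 1], [-0.026, 0.03, 0.007, -1.4, -3.3, -6.1, 1], [-0.027, 0.023, 0.004, -0.9, -3.2, -5.6, 1]]
[[-0.028, 0.016, -0.002, 0.3, -3.4, -5.7, 1], [-0.031, 0.007, -0.007, 1.5, -3.4, -5.9, 1], [-0.031, 0.0, -0.013, 2.9, -3.1, -6.3, 1], [-0.034, -0.009, -0.021, 4.3, -2.9, -7.2, 1], [-0.016, -0.007, -0.01, 2.3, -1.2, -3.6, 1]]
[[0.0, 0.0, -0.0, -0.0, 0.0, 0.0, 1]]
```

drive_tool(
  plan=[
    [-0.015,0.047,0.017,-3.0,-2.4,-8.2,1],
    [-0.022,0.042,0.013,-2.5,-2.8,-7.4,1],
    [-0.024,0.036,0.01,-2.0,-3.1,-6.8,1],
    [-0.026,0.03,0.007,-1.4,-3.3,-6.1,1],
    [-0.027,0.023,0.004,-0.9,-3.2,-5.6,1],
  ],
)

```text
time_s: 15.62
ee_pos: [0.5995, -0.2049, 0.2391]
orientation: [0.113, -0.653, 0.72, -0.207]
ft_force: [0.5, 0.2, -1.3]
width: 0.357
gripper_force: 61.4
```

drive_tool(
  plan=[
    [-0.028,0.016,-0.002,0.3,-3.4,-5.7,1],
    [-0.031,0.007,-0.007,1.5,-3.4,-5.9,1],
    [-0.031,0.0,-0.013,2.9,-3.1,-6.3,1],
    [-0.034,-0.009,-0.021,4.3,-2.9,-7.2,1],
    [-0.016,-0.007,-0.01,2.3,-1.2,-3.6,1],
  ],
)

```text
time_s: 16.25
ee_pos: [0.5531, -0.0628, 0.2708]
orientation: [-0.216, 0.813, -0.495, 0.216]
ft_force: [0.2, -0.3, -1.4]
width: 0.358
gripper_force: 61.5
```

drive_tool(
  plan=[
    [0,0,0,0,0,0,1],
    [0,0,0,0,0,0,1],
    [0,0,0,0,0,0,1],
  ],
)

```text
time_s: 16.62
ee_pos: [0.5543, -0.0641, 0.2699]
orientation: [-0.215, 0.812, -0.498, 0.215]
ft_force: [-0.0, 0.0, -1.8]
width: 0.359
gripper_force: 61.5
```

```bash
cat > look.py <<'E'
from plan import *
import sys
def lab(px):
    h,s,v=map(int,px)
    if s>90 and (h<20 or h>165): return 'O' if 3<=h<=20 else 'R'
    if 100<h<125 and s>90: return 'B'
    return '#' if v<60 else ('+' if v<110 else ('-' if v<160 else ('.' if v<200 else ' ')))
if __name__=="__main__":
    tag=sys.argv[1]; p,Rc,s=pose(); print(p,s["joint_positions"].round(2),s["width"],s["ft_force"].round(1))
    pt,Rt=goal(-60,.08); print("tool err",Rc.inv().apply(pt-p),(Rc.inv()*Rt).as_rotvec(degrees=True))
    for n in("wrist","scene","side"):
        c=snap(n,n+tag); m,b=c.blobs(3,18,110,50,6); 
        rc=p+Rc.apply([-.0275,0,.0814]); u=c.proj(rc); print(n,"ring pred",u.round(1),"shaft end pred",c.proj(G+.0155*a).round(1)); print([x for x in b if abs(x[1][0]-u[0])<70 and abs(x[1][1]-u[1])<60])
E
python3 look.py M; python3 - <<'E'
from look import *
c=load("wristM")
for r in range(150,262,2): print(r,''.join(lab(c.hsv[r,x]) for x in range(256,392)))
E
```

```text
[ 0.55428754 -0.06410227  0.26991293] [ 1.04  0.48 -1.13  2.24  1.35  0.25  2.44] 0.3594089872269794 [-0.   0.  -1.8]
tool err [-0.00072429  0.00076961 -0.00073476] [-0.03777295 -0.08026172 -0.06440485]
wrist ring pred [324.4 245.5] shaft end pred [325.2 211.9]
[([346, 197, 9, 6, 33], [349.5, 199.6]), ([293, 198, 7, 5, 25], [296.4, 199.8])]
scene ring pred [296.5 198.9] shaft end pred [304.5 222.9]
[([294, 195, 7, 3, 10], [296.6, 195.6]), ([293, 195, 16, 14, 37], [302.8, 201.4]), ([281, 199, 8, 7, 16], [284.8, 202.6]), ([342, 238, 10, 9, 53], [347.4, 242.0]), ([324, 248, 9, 10, 60], [328.1, 252.2])]
side ring pred [351.6 193.7] shaft end pred [367.1 207.2]
[([401, 166, 10, 12, 58], [404.7, 172.1]), ([331, 169, 7, 6, 11], [333.6, 171.5]), ([349, 181, 3, 4, 10], [349.9, 182.8]), ([357, 181, 7, 7, 23], [360.5, 184.0]), ([410, 183, 12, 11, 64], [414.2, 188.9]), ([362, 194, 6, 4, 13], [364.2, 195.7]), ([350, 205, 5, 7, 20], [352.4, 207.9])]
150           ..-++++#++++----------------------------++++#+##+#+++------------------------++##########+++-----------------------+++++++++--
152      
[... 7045 characters left out ...]
                ..-----------RRRRRRRRRRRRRR+++++++++++++++++++++++++++++++++++++++++++++++--RRRRRRRRRRRRRRO...--------..................
254                .----------+++++RRRRRRRRRRRR+++++++++++++++++++++++++++++++++++++++++++++++--RRRRRRRRRRRR++++-----------.................
256               ..----------+++#+RRRRRRRRRRRR+++++++++++++++++++++++++++++++++++-----+++++++--RRRRRRRRRRRR##+++-----------.......... .....
258               .-----------++##+RRRRRRRRRRRR++++++++++++++++++++++++++++--------------+++++-RRRRRRRRRRRRR+##+++----------....... ........
260              .-----------+++##RRRRRRRRRRRRR+++++++++++++++++++++++++++---------------+++++-RRRRRRRRRRRRRR##+++-----------...............
```

```bash
python3 - <<'E'
from look import *
from fan import circ
c=load("wristM")
hull=lambda A,r,s0,s1:cv2.convexHull(np.array([c.proj(x) for s in np.linspace(s0,s1,5) for x in circ(G+s*a,a,r,180)]).astype(np.float32))
def cross(h,row):
    h=h[:,0]; xs=[]
    for i in range(len(h)):
        p,q=h[i-1],h[i]
        if (p[1]-row)*(q[1]-row)<=0 and p[1]!=q[1]: xs.append(p[0]+(q[0]-p[0])*(row-p[1])/(q[1]-p[1]))
    return np.round([min(xs),max(xs)],1) if xs else None
H=hull(0,.0255,-.0025,-.0025); print("hub face top",H[:,0,1].min(),"lens")
for d in(0,.005,.01,.02,.03):
    h=hull(0,.0255,-.0025-d,-.0025); print(d,"top",h[:,0,1].min().round(1),[cross(h,r) for r in(184,188,192,196,200)])
e=hull(0,.015,.0155,.0155);k=hull(0,.0205,.0055,.0095); print("end top",e[:,0,1].min(),"head top",k[:,0,1].min(),[cross(k,r) for r in(192,196,200)],[cross(e,r) for r in(196,200)])
print("V rows")
for r in range(184,201,4): print(r,c.hsv[r,292:362,2].tolist())
E
```

```text
hub face top 177.51816 lens
0 top 177.5 [array([306.7, 343.6], dtype=float32), array([302.6, 347.6], dtype=float32), array([300. , 350.3], dtype=float32), array([298.2, 352.1], dtype=float32), array([297.2, 353.1], dtype=float32)]
0.005 top 176.1 [array([305.2, 345.1], dtype=float32), array([301.8, 348.5], dtype=float32), array([299.5, 350.7], dtype=float32), array([298. , 352.2], dtype=float32), array([297.2, 353.1], dtype=float32)]
0.01 top 174.6 [array([304. , 346.2], dtype=float32), array([301.1, 349.1], dtype=float32), array([299.1, 351. ], dtype=float32), array([298. , 352.2], dtype=float32), array([297.2, 353.1], dtype=float32)]
0.02 top 171.9 [array([302.3, 347.8], dtype=float32), array([300.1, 349.9], dtype=float32), array([298.9, 351.2], dtype=float32), array([298. , 352.2], dtype=float32), array([297.2, 353.1], dtype=float32)]
0.03 top 169.3 [array([301.2, 348.8], dtype=float32), array([299.8, 350.2], dtype=float32), array([298.9, 351.2], dtype=float32), array([298. , 352.2], dtype=float32), array([297.2, 353.1], dtype=float32)]
end top 195.19878 head top 185.55405 [array(
[... 1255 characters left out ...]
 [138, 136, 136, 135, 133, 128, 129, 152, 196, 223, 230, 231, 231, 229, 222, 214, 211, 213, 214, 214, 214, 211, 207, 205, 203, 203, 204, 210, 216, 220, 225, 228, 229, 230, 230, 228, 224, 219, 212, 200, 192, 184, 175, 163, 153, 146, 145, 145, 149, 155, 160, 158, 151, 149, 151, 154, 157, 163, 169, 168, 152, 128, 110, 102, 99, 98, 96, 96, 95, 96]
200 [126, 131, 139, 145, 147, 148, 146, 142, 148, 179, 208, 217, 218, 216, 213, 210, 206, 201, 196, 194, 195, 202, 214, 220, 223, 224, 223, 222, 222, 222, 223, 223, 224, 224, 223, 222, 221, 220, 220, 217, 213, 208, 205, 198, 187, 170, 150, 136, 135, 140, 146, 146, 146, 151, 167, 185, 198, 205, 207, 201, 184, 159, 138, 128, 122, 119, 119, 118, 119, 118]
```

```bash
python3 - <<'E'
from look import *
for tag,(p,Rc) in (("wristM",pose()[:2]),("wristL",(np.load("Ltool.npy")[:3],R.from_quat(np.load("Ltool.npy")[3:])))):
    c=load(tag); print(tag)
    for col in(295,297,348,350): print(col,[tuple(c.hsv[r,col].tolist()) for r in range(194,204)])
    for y in(-.0165,.0165):
        for z in(.0769,.0789,.0814,.0839): print(y,z,c.proj(p+Rc.apply([.008,y,z])).round(1), "1mm x:",(c.proj(p+Rc.apply([.009,y,z]))-c.proj(p+Rc.apply([.008,y,z])))[1].round(2))
    # block edges brightness along column
    print([int(c.hsv[r,310,2]) for r in range(196,226)]); print("block top/bot edge pred",[c.proj(p+Rc.apply([.023,0,z]))[1].round(1) for z in(.0102+.0047,.0282+.0047)])
E
```

```text
wristM
295 [(10, 11, 140), (11, 15, 140), (9, 32, 135), (8, 74, 128), (8, 114, 127), (9, 127, 137), (9, 128, 145), (9, 121, 147), (8, 112, 143), (8, 86, 134)]
297 [(10, 11, 134), (8, 21, 132), (8, 50, 128), (8, 94, 125), (9, 126, 130), (9, 133, 142), (9, 131, 148), (9, 127, 142), (9, 112, 127), (7, 80, 105)]
348 [(23, 19, 210), (17, 28, 191), (11, 55, 157), (9, 111, 145), (9, 137, 168), (9, 143, 195), (10, 142, 198), (9, 136, 175), (9, 112, 134), (8, 68, 98)]
350 [(22, 18, 208), (19, 25, 197), (12, 44, 169), (9, 90, 145), (9, 131, 161), (10, 141, 193), (9, 142, 207), (9, 138, 205), (9, 121, 194), (10, 80, 179)]
-0.0165 0.0769 [298.7 199.6] 1mm x: -1.47
-0.0165 0.0789 [298.9 198.6] 1mm x: -1.46
-0.0165 0.0814 [299.1 197.4] 1mm x: -1.45
-0.0165 0.0839 [299.3 196.2] 1mm x: -1.44
0.0165 0.0769 [350.  199.6] 1mm x: -1.48
0.0165 0.0789 [349.7 198.6] 1mm x: -1.46
0.0165 0.0814 [349.5 197.4] 1mm x: -1.45
0.0165 0.0839 [349.2 196.2] 1mm x: -1.44
[214, 215, 215, 213, 196, 153, 102, 71, 67, 67, 67, 67, 66, 67, 69, 74, 81, 87, 94, 100, 103, 104, 105, 104, 105, 104, 105, 108, 114, 118]
block top/
[... 532 characters left out ...]
6, 95)]
350 [(111, 160, 169), (115, 121, 154), (138, 63, 122), (1, 85, 135), (8, 128, 155), (9, 137, 173), (9, 136, 180), (9, 133, 177), (7, 116, 161), (178, 68, 128)]
-0.0165 0.0769 [296.5 199.4] 1mm x: -1.47
-0.0165 0.0789 [296.7 198.4] 1mm x: -1.46
-0.0165 0.0814 [297.  197.2] 1mm x: -1.45
-0.0165 0.0839 [297.2 196. ] 1mm x: -1.44
0.0165 0.0769 [347.7 199.4] 1mm x: -1.47
0.0165 0.0789 [347.5 198.4] 1mm x: -1.46
0.0165 0.0814 [347.2 197.2] 1mm x: -1.45
0.0165 0.0839 [347.  196.1] 1mm x: -1.44
[196, 195, 194, 190, 175, 139, 96, 75, 72, 73, 72, 73, 73, 73, 73, 80, 90, 98, 101, 101, 101, 101, 100, 100, 101, 100, 100, 101, 100, 99]
block top/bot edge pred [np.float64(211.4), np.float64(199.1)]
```

drive_tool(
  plan=[
    [-0.0004,0.0021,0.01,0,0,0,1],
    [0,0,0.02,0,0,0,1],
    [0,0,0.02,0,0,0,1],
    [0,0,0,0,0,0,1],
    [0,0,0,0,0,0,1],
  ],
)

```text
time_s: 17.4
ee_pos: [0.5801, -0.057, 0.2283]
orientation: [-0.216, 0.813, -0.497, 0.215]
ft_force: [0.3, -0.7, -0.7]
width: 0.361
gripper_force: 61.4
```

drive_tool(
  plan=[
    [0,0,0,0,0,0,1],
    [0,0,0,0,0,0,1],
  ],
)

```text
time_s: 17.65
ee_pos: [0.5803, -0.0576, 0.2286]
orientation: [-0.215, 0.812, -0.497, 0.216]
ft_force: [0.1, 0.4, -0.8]
width: 0.359
gripper_force: 61.4
```

```bash
cat > chk.py <<'E'
from look import *
from fan import circ
tag=sys.argv[1]; p,Rc,s=pose(); pt,Rt=goal(-60,0); print(s["time_s"],"tool err to groove",Rc.inv().apply(pt-p).round(4),(Rc.inv()*Rt).as_rotvec(degrees=True).round(2),"w",s["width"].round(3),s["ft_force"].round(1),s["joint_positions"].round(2))
c=snap("wrist","w"+tag)
h=cv2.convexHull(np.array([c.proj(x) for q in np.linspace(-.0325,-.0025,5) for x in circ(G+q*a,a,.0255,180)]).astype(np.float32))[:,0]
print("axis col at ring",c.proj(p+Rc.apply([0,0,.0814])).round(1))
for row in range(184,202,3):
    xs=[]
    for i in range(len(h)):
        u,v=h[i-1],h[i]
        if (u[1]-row)*(v[1]-row)<=0 and u[1]!=v[1]: xs.append(u[0]+(v[0]-u[0])*(row-u[1])/(v[1]-u[1]))
    V=c.hsv[row,:,2].astype(float); mid=323; th=165
    l=next((x for x in range(285,330) if V[x]>th and V[x+1]>th),None); r=next((x for x in range(365,315,-1) if V[x]>th and V[x-1]>th),None)
    print(row,"pred",np.round([min(xs),max(xs),np.mean([min(xs),max(xs)])],1) if xs else None,"seen",l,r,(l+r)/2 if l and r else None)
print(c.blobs(3,18,100,50,8,(270,180,380,225))[1])
E
python3 chk.py N
```

```text
Traceback (most recent call last):
  File "chk.py", line 3, in <module>
    tag=sys.argv[1]; p,Rc,s=pose(); pt,Rt=goal(-60,0); print(s["time_s"],"tool err to groove",Rc.inv().apply(pt-p).round(4),(Rc.inv()*Rt).as_rotvec(degrees=True).round(2),"w",s["width"].round(3),s["ft_force"].round(1),s["joint_positions"].round(2))
                                                                                                                                                                               ^^^^^^^^^^^^^^^^
AttributeError: 'float' object has no attribute 'round'
```

```bash
sed -i 's/s\["width"\].round(3)/s["width"]/' chk.py; python3 chk.py N; python3 - <<'E'
from look import *
c=load("wN")
for r in range(150,206,2): print(r,''.join(lab(c.hsv[r,x]) for x in range(270,376)))
E
```

```text
17.65 tool err to groove [-0.0001 -0.0012  0.0301] [-0.09 -0.08 -0.01] w 0.3585354246560716 [ 0.1  0.4 -0.8] [ 0.92  0.59 -1.06  2.24  1.75  0.31  2.07]
axis col at ring [324.4 207.8]
184 pred [314.2 331.7 323. ] seen None None None
187 pred [307.1 338.8 322.9] seen None None None
190 pred [302.9 343.  323. ] seen None None None
193 pred [299.8 346.1 323. ] seen None None None
196 pred [297.5 348.4 323. ] seen 311 336 323.5
199 pred [295.8 350.2 323. ] seen 305 348 326.5
[([294, 198, 7, 6, 27], [296.7, 200.1]), ([346, 198, 7, 7, 35], [349.3, 200.3])]
150 +++++------------------+++++++++++++++++++++++--------------------------...--++####################+++++--
152 ++----------------------++++++++++++++++++++++--------------------------...-++###################+++++----
154 --------------------------++++++++++++++++++++--------------------------..--++#################++++-------
156 ----------------------------++++++++++++##++++--------------------------..--+################++-----------
158 ------------------------------++++++++++++++++--------------------------.--+###############++--
[... 1864 characters left out ...]
-----++++++++++++++++++++++#######
194 -------------------------------------------------..........--------------------+++++++++++++++++++++######
196 -----------------------------------------..              ...........-------------+++++++++++++++++++++++++
198 -------------------------OOOOO-------..                .......       ..-----OOOOOOOO---+++++++++++++++++++
200 ------------------------OOOOOOO---..              .................   ..----OOOOOOO-----------------------
202 -------------------------OOOO+++++-------+----+++++++++++++++++++++++++++++++OOOOOO.---.........----------
204 ---------..     ...-.------++++++++++++++++++++++++++++++++++++++++++++++++++++-OO..            ..--------
```

drive_tool(
  plan=[
    [0,0.0002,0.008,0,0,0,1],
    [0,0,0.006,0,0,0,1],
    [0,0,0.004,0,0,0,1],
    [0,0,0,0,0,0,1],
  ],
)

```text
time_s: 18.2
ee_pos: [0.5903, -0.0546, 0.2128]
orientation: [-0.216, 0.812, -0.497, 0.215]
ft_force: [0.4, -0.3, -1.9]
width: 0.356
gripper_force: 61.5
```

drive_tool(
  plan=[
    [0,0,0.002,0,0,0,1],
    [0,0,0.002,0,0,0,1],
    [0,0,0,0,0,0,1],
  ],
)

```text
time_s: 18.58
ee_pos: [0.5926, -0.0544, 0.21]
orientation: [-0.215, 0.812, -0.497, 0.215]
ft_force: [-0.7, -1.4, -0.2]
width: 0.362
gripper_force: 61.5
```

```bash
python3 chk.py O; python3 - <<'E'
from look import *
from fan import circ
for t,b in(("wN",.03),):
    c=load(t); print("hub face top pred",min(c.proj(x)[1] for x in circ(G-.0025*a,a,.0255,180)),[int(v) for v in c.hsv[188:202,323,2]])
E
```

```text
18.575 tool err to groove [ 0.0003 -0.0015  0.0075] [-0.07 -0.02 -0.02] w 0.36182667697835486 [-0.7 -1.4 -0.2] [ 0.9   0.66 -1.07  2.23  1.84  0.38  2.  ]
axis col at ring [324.5 207.8]
184 pred None seen None None None
187 pred None seen None None None
190 pred None seen None None None
193 pred [308.9 336.  322.5] seen None None None
196 pred [303.4 341.5 322.5] seen None None None
199 pred [299.6 345.3 322.5] seen None 349 None
[([346, 197, 7, 8, 38], [349.1, 200.0]), ([294, 198, 7, 6, 28], [296.9, 200.1])]
hub face top pred 193.80953690840673 [138, 138, 136, 137, 138, 150, 191, 229, 237, 234, 222, 197, 165, 129]
```

drive_tool(
  plan=[
    [0,0,0.0015,0,0,0,1],
    [0,0,0.0015,0,0,0,1],
    [0,0,0.0015,0,0,0,1],
    [0,0,0,0,0,0,1],
    [0,0,0,0,0,0,1],
  ],
)

```text
time_s: 19.25
ee_pos: [0.5951, -0.0537, 0.2064]
orientation: [-0.216, 0.812, -0.497, 0.215]
ft_force: [0.4, -0.0, -0.9]
width: 0.359
gripper_force: 61.5
```

```bash
python3 chk.py P | head -1
```

```text
19.25 tool err to groove [ 0.0003 -0.0015  0.0031] [-0.08 -0.02 -0.01] w 0.3587984578490158 [ 0.4 -0.  -0.9] [ 0.89  0.68 -1.07  2.23  1.85  0.39  1.99]
```

drive_tool(
  plan=[
    [0,0,0.001,0,0,0,1],
    [0,0,0.001,0,0,0,1],
    [0,0,0,0,0,0,1],
    [0,0,0,0,0,0,1],
  ],
)

```text
time_s: 19.8
ee_pos: [0.5963, -0.0536, 0.205]
orientation: [-0.215, 0.812, -0.497, 0.215]
ft_force: [-3.5, -0.8, 5.1]
width: 0.356
gripper_force: 62.8
```

```bash
python3 chk.py Q | head -1
```

```text
19.8 tool err to groove [ 0.0002 -0.0014  0.0013] [-0.09 -0.05 -0.01] w 0.35646617348085097 [-3.5 -0.8  5.1] [ 0.89  0.68 -1.07  2.23  1.86  0.39  1.99]
```

drive_tool(
  plan=[
    [0,0,0.0007,0,0,0,1],
    [0,0,0,0,0,0,1],
    [0,0,0,0,0,0,1],
  ],
)

```text
time_s: 20.23
ee_pos: [0.5966, -0.0535, 0.2046]
orientation: [-0.215, 0.812, -0.497, 0.216]
ft_force: [-8.2, -3.4, 10.7]
width: 0.361
gripper_force: 64.0
```

```bash
python3 chk.py Q | head -1
```

```text
20.225 tool err to groove [ 0.0002 -0.0013  0.0008] [-0.09 -0.07  0.01] w 0.36072624003984766 [-8.2 -3.4 10.7] [ 0.89  0.68 -1.07  2.23  1.86  0.4   1.98]
```

drive_tool(
  plan=[
    [0,0,0.0005,0,0,0,0.2],
    [0,0,0.0008,0,0,0,0.05],
    [0,0,0,0,0,0,0.05],
  ],
)

```text
time_s: 20.65
ee_pos: [0.5972, -0.0534, 0.2032]
orientation: [-0.215, 0.812, -0.497, 0.215]
ft_force: [-7.2, -1.8, 8.6]
width: 0.472
gripper_force: 16.5
```

```bash
python3 chk.py R | head -2
```

```text
20.65 tool err to groove [ 0.0001 -0.0017 -0.0007] [-0.06 -0.06 -0.01] w 0.4716040365389937 [-7.2 -1.8  8.6] [ 0.89  0.69 -1.07  2.23  1.86  0.4   1.98]
axis col at ring [324.4 207.8]
```

drive_tool(
  plan=[
    [0,0,0.0007,0,0,0,-0.1],
    [0,0,0.0006,0,0,0,-0.22],
    [0,0,0,0,0,0,-0.22],
  ],
)

```text
time_s: 21.08
ee_pos: [0.5979, -0.0535, 0.2017]
orientation: [-0.215, 0.812, -0.498, 0.215]
ft_force: [-3.3, -2.9, 3.0]
width: 0.61
gripper_force: 12.5
```

drive_tool(
  plan=[
    [0,0,0.0005,0,0,0,-0.35],
    [0,0,0.0003,0,0,0,-0.48],
    [0,0,0,0,0,0,-0.48],
    [0,0,0,0,0,0,-0.48],
  ],
)

```text
time_s: 21.58
ee_pos: [0.5987, -0.0529, 0.2014]
orientation: [-0.216, 0.812, -0.497, 0.215]
ft_force: [0.0, -1.3, -0.3]
width: 0.737
gripper_force: 9.2
```

```bash
python3 chk.py S | tail -1; python3 - <<'E'
from look import *
p,Rc,s=pose(); print(s["width"],s["gripper_force"],s["ft_force"])
for n in("side","scene"):
    c=snap(n,n+"S"); u=c.proj(G).astype(int); print(n,u)
    for r in range(u[1]-18,u[1]+18): print(r,''.join(lab(c.hsv[r,x]) for x in range(u[0]-32,u[0]+32)))
c=load("wS")
for r in range(190,214,2): print(r,''.join(lab(c.hsv[r,x]) for x in range(270,376)))
E
```

```text
[([297, 201, 5, 3, 12], [299.1, 202.1]), ([346, 201, 5, 3, 8], [348.2, 202.1])]
0.7432586025226615 9.188778698444366 [ 0.85953616 -0.76160965 -1.43109457]
side [370 210]
192 ----------------+++++++++++RRRRRR+++++------++++++++++++++++++--
193 ----------------++++++++++++ORRRRR+++----+++++++++++++++###+++--
194 ----------------++++#####+++++ORRRO++++++++++++++++++++######++-
195 ----------------+++######++++++ORRRO++++####+++++++++++#######++
196 ----------------+++#######++++++ORRRO+++####++++++++++##########
197 ----------------+++########++++++ORRR+++###+++++++++++##########
198 ---------------++++++######OOOO-++RRR+++###++++++++++########++#
199 ---------------+++++++#####OOOO-++++++++##+++++++++++#######++++
200 --------------++++--++#####OOO++++++++++++++++++++++######++++++
201 -------------+++++-+++#######++++++++OOO++++++++++++#####+++++++
202 ------------+++#+++++#########++++++-OOOO+++++###++####+++++++++
203 O-----------++#################++++---OOO+++++#######+++++++++++
204 RO----------+++#################++-----OO--+++####++++++++++++++
205 RRO----------++##############
[... 4685 characters left out ...]
------------+++++++++++++++++++###
202 ---------------------------OOOOO--------------------------------------------OOOOO--+++++++++++++++++++++##
204 -----------------------------+++++++++++++++++++++++++++++++++++++++++++++++++++---+++++++++++++++++++++##
206 -------------------------++++++++++++++++++++++++++++++++++++++++++++++++++++++++++++++++++++++++++++++++#
208 -------------------------+++++++++++++++++++++++++++++++++++++++++++++++++++++++++++++++++++++++++++++++++
210 -------------------------+++++++++++++++++++++++++++++++++++++++++++++++++++++++++++++++++++++++++++++++++
212 ------------------------++++++++++++++++++++++++++++++++++++++++++++++++++++++++++++--+++++++++++++++++++-
```

```bash
cat > ringchk.py <<'E'
from look import *
def chk(c,nm):
    m,_=c.blobs(3,18,100,50,1); u=c.proj(G); pts=[(x,y) for y,x in np.argwhere(m) if abs(x-u[0])<30 and abs(y-u[1])<25]
    P=[]; 
    for x,y in pts:
        d=c.ray(x,y); t=((G-c.C)@a)/(d@a); P.append(c.C+d*t-G)
    Rt=goal(-60,0)[1]; L=Rt.inv().apply(np.array(P)); r=np.hypot(L[:,0],L[:,1]); ang=np.degrees(np.arctan2(L[:,1],L[:,0]))
    for lo_ in range(-180,180,30):
        k=(ang>=lo_)&(ang<lo_+30)&(r<.045)
        if k.sum()>2: print(nm,lo_,k.sum(),"r mm",np.percentile(r[k]*1000,[10,50,90]).round(1))
for n in("side","scene"): chk(load(n+(sys.argv[1] if len(sys.argv)>1 else "S")),n)
E
python3 ringchk.py
```

```text
side -180 13 r mm [29.5 32.1 37.8]
side -150 5 r mm [32.4 34.9 37.6]
side -120 10 r mm [19.1 21.4 23. ]
side -90 6 r mm [16.6 19.  20.3]
side -60 16 r mm [17.6 20.6 27.6]
side -30 6 r mm [28.  30.2 32.5]
side 30 13 r mm [22.6 27.4 32.4]
scene -180 10 r mm [25.1 28.3 31.9]
scene -150 10 r mm [18.3 21.6 25.6]
scene -120 9 r mm [15.8 19.4 24.5]
scene -90 8 r mm [14.3 18.6 21.4]
scene -60 12 r mm [15.1 20.2 31. ]
scene -30 10 r mm [14.6 27.  31.7]
```

drive_tool(
  plan=[
    [0,0,-0.003,0,0,0,-0.48],
    [0,0,-0.004,0,0,0,-0.48],
    [0,0,-0.006,0,0,0,-0.48],
    [0,0,-0.01,0,0,0,-0.48],
    [0,0,-0.015,0,0,0,-0.48],
  ],
)

```text
time_s: 22.35
ee_pos: [0.5766, -0.0577, 0.2329]
orientation: [-0.216, 0.813, -0.497, 0.215]
ft_force: [0.0, -0.3, -1.6]
width: 0.74
gripper_force: 9.4
```

drive_tool(
  plan=[
    [0,0,-0.02,0,0,0,-0.48],
    [0,0,-0.02,0,0,0,-0.48],
    [0,0,0,0,0,0,-0.48],
    [0,0,0,0,0,0,-0.48],
    [0,0,0,0,0,0,-0.48],
  ],
)

```text
time_s: 22.98
ee_pos: [0.5546, -0.0633, 0.2645]
orientation: [-0.216, 0.813, -0.497, 0.215]
ft_force: [-0.8, -0.1, -0.5]
width: 0.74
gripper_force: 9.4
```

```bash
python3 - <<'E'
from look import *
p,Rc,s=pose(); print(p,s["width"],s["gripper_force"],s["joint_positions"].round(2))
for n in("side","scene"): snap(n,n+"T")
c=snap("wrist","wT")
for r in range(160,206,2): print(r,''.join(lab(c.hsv[r,x]) for x in range(270,376)))
E
python3 ringchk.py T
```

```text
[ 0.55459189 -0.06333635  0.26447691] 0.7402581851955587 9.385917484760284 [ 1.04  0.5  -1.14  2.25  1.43  0.26  2.38]
160 ##########+++--------------------+++++++++++---------------+++++++++++++++++++-----------------------++++#
162 ############++----------------++++++++++++++------------++++++++++++++++++++-----------------------++++###
164 #############+++--------------++++++++++++++------------++++++++++++++++++-----------------------++++#####
166 #############+++++-------------+++++++++++++----------++++++++++++++++++-----------++----------+++########
168 ############+++++++--------------+++++++++++------++++++++++++++++++++----------+++++++------++++#########
170 +++++++####++++++++++-----------------------------++++-----OOOOO--------------+++++++++++--++++###########
172 ------+++++++++++++++------------OOOOOOOOOOOOOOOOO-------.OOOOOOOOOOOOOOOOO--++++++++++++++++#############
174 ---------------+++++------------OOOOOOOOOOOOOOOOOO-------OOOOOOOOOOOOOOOOOO-++++++++++++++++##############
176 --------------------------------OOOOOO...---.OOOOO-------OOOOO.---....OOOOO-+++++++++++++
[... 1551 characters left out ...]
++++++++++##########
side -180 15 r mm [28.8 31.9 35. ]
side -150 11 r mm [23.9 26.3 29.3]
side -120 11 r mm [19.1 21.9 23.9]
side -90 6 r mm [17.7 19.  20.3]
side -60 19 r mm [16.  20.3 26.9]
side -30 41 r mm [17.3 25.1 31.9]
side 0 28 r mm [20.2 27.3 32.9]
side 30 30 r mm [18.1 24.1 32.1]
side 60 7 r mm [19.1 21.4 22.7]
side 90 11 r mm [24.8 26.4 29.2]
side 120 13 r mm [28.5 30.9 31.9]
side 150 8 r mm [31.8 33.6 35.8]
scene -180 10 r mm [25.1 28.3 31.9]
scene -150 9 r mm [18.1 21.  24. ]
scene -120 8 r mm [16.7 20.6 24.6]
scene -90 8 r mm [14.3 18.6 21.4]
scene -60 13 r mm [13.  19.7 30.6]
scene -30 24 r mm [16.2 27.  32.2]
scene 0 20 r mm [19.  26.5 31.9]
scene 30 11 r mm [23.  27.8 32.8]
```

```bash
cat > p6.py <<'E'
from emit import *
exec(open("p4.py").read().split("rng=")[0])
import pickle
pts=np.array([(0,.03,.093),(0,-.03,.093),(0,.06,0),(0,-.06,0),(0,.06,-.06),(.09,0,-.14)])
best=[]
rng=np.random.default_rng(2)
q00=q0; Lup=[]; A0=fk2(q0)[1]
for up in (0,.05,.1):
 for yaw in(156.5,-23.5):
  Rt=yawdown(yaw); pt=np.array([.483,.2589,.23])
  for sd in([-.61,.5,.1,1.83,-.06,.82,.68],[-.61,.5,.1,1.83,-.06,.82,-2.4],[-.3,.5,-.4,1.83,.5,.82,.2],[-.3,.5,-.4,1.83,.5,.82,2.8],[-.3,.5,-.4,1.83,.5,.82,-2.8]):
    g,e,an=ik(pt,Rt,np.array(sd))
    if e>.003 or an>.02: continue
    for k in range(4):
        L=[q0]; q=q0
        if up: q=line(q,fk2(q)[0]+np.array([-.02,.0,up]),A0,L)
        if k:
            qa=q*.5+g*.5+rng.normal(0,.25,7); qa=np.clip(qa,LO+.1,HI-.1); q=follow(q,qa,L,step=.16,maxn=10)
        q=follow(q,g,L,step=.16,maxn=25); q=line(q,pt,Rt,L); 
        qe=q; LL=list(L); q=line(q,np.array([.483,.2589,.09]),Rt,LL)
        P,A=fk2(q); er=np.linalg.norm(P-[.483,.2589,.09])+(A.inv()*Rt).magnitude(); X=np.array(LL)
        if er>.005: continue
        mar=np.minimum(X[3:]-LO,HI-X[3:]).min(); dm=np.abs(np.diff(X,axis=0)).max()
        W=[fk2(x)[0]+fk2(x)[1].apply(pts) for x in L]
        # near-fan clearance: points with x>.53 and |y|<.12 must be above .155+ (after start)
        near=min([w[2] for ww in W[1:] for w in ww if w[0]>.53 and -.14<w[1]<.13]+[9]); zm=min(ww[:,2].min() for ww in W)
        best.append((min(mar,.06)*10-max(0,dm-.18)*10+min(near,.2)*5+min(zm,.14)*5-.02*len(L),mar,dm,near,zm,len(L),yaw,up,L))
best.sort(key=lambda b:-b[0])
for b in best[:5]: print(np.round(b[:-1],3),b[-1][-1].round(2))
L=best[0][-1]; np.save("Lb.npy",np.array(L))
for i in range(0,len(L),2): print(i,fk2(L[i])[0].round(3),(fk2(L[i])[0]+fk2(L[i])[1].apply(pts))[:,2].min().round(3),np.degrees(np.arccos(-fk2(L[i])[1].as_matrix()[2,2])).round(0))
emit(L[1:],claw=-.48)
E
python3 p6.py
```

```text
[1.793e+00 1.410e-01 1.540e-01 1.830e-01 1.350e-01 2.000e+01 1.565e+02
 0.000e+00] [-0.01  0.6  -0.83  1.79  0.52  0.99  0.1 ]
[1.729e+00 1.480e-01 1.710e-01 1.810e-01 1.370e-01 2.300e+01 1.565e+02
 0.000e+00] [ 0.02  0.62 -0.89  1.79  0.56  1.01  0.06]
[1.702e+00 9.900e-02 1.590e-01 1.760e-01 1.330e-01 2.200e+01 1.565e+02
 0.000e+00] [-0.04  0.59 -0.79  1.79  0.49  0.97  0.13]
[1.698e+00 1.780e-01 1.600e-01 1.630e-01 1.370e-01 2.000e+01 1.565e+02
 0.000e+00] [-0.06  0.57 -0.74  1.79  0.46  0.96  0.16]
[1.647e+00 6.900e-02 1.560e-01 1.730e-01 1.280e-01 2.300e+01 1.565e+02
 0.000e+00] [-0.09  0.56 -0.7   1.79  0.44  0.95  0.19]
0 [ 0.556 -0.065  0.265] 0.172 35.0
2 [ 0.593 -0.029  0.291] 0.197 34.0
4 [0.614 0.021 0.324] 0.23 35.0
6 [0.615 0.079 0.36 ] 0.267 36.0
8 [0.604 0.117 0.357] 0.264 33.0
10 [0.585 0.15  0.322] 0.228 26.0
12 [0.56  0.184 0.288] 0.195 18.0
14 [0.529 0.218 0.258] 0.166 10.0
16 [0.499 0.246 0.236] 0.143 3.0
18 [0.483 0.258 0.229] 0.135 0.0
[[-0.002, -0.028, 0.005, -1.4, 2.8, 7.2, -0.48], [-0.013, -0.027, -0.001, -0.7, 2.7, 7.4, -0.48], [-0.02, -0.024, -0.005, -0.2, 2.6, 7.4, -0.48], [-0.026, -0.017, -0.01, 0.3, 2.2, 7.5, -0.48], [-0.028, -0.011, -0.014, 0.6, 2.0, 7.4, -0.48]]
[[-0.029, -0.002, -0.019, 0.7, 1.6, 7.3, -0.48], [-0.022, 0.003, -0.017, 0.6, 1.2, 5.9, -0.48], [-0.008, 0.021, 0.008, -3.3, 0.8, 9.5, -0.48], [-0.004, 0.023, 0.009, -3.2, 1.4, 9.3, -0.48], [-0.0, 0.025, 0.008, -3.0, 2.1, 9.3, -0.48]]
[[0.004, 0.025, 0.009, -2.6, 2.6, 9.3, -0.48], [0.009, 0.024, 0.01, -2.2, 3.2, 9.2, -0.48], [0.013, 0.023, 0.009, -1.6, 3.6, 9.0, -0.48], [0.016, 0.019, 0.009, -0.9, 3.7, 8.5, -0.48], [0.019, 0.015, 0.009, -0.2, 3.6, 7.6, -0.48]]
[[0.017, 0.01, 0.007, 0.3, 3.2, 6.5, -0.48], [0.013, 0.006, 0.005, 0.4, 2.4, 4.7, -0.48], [0.006, 0.001, 0.002, 0.3, 0.9, 2.0, -0.48], [0.0, 0.001, -0.001, -0.3, 0.2, 1.0, -0.48]]
```

drive_tool(
  plan=[
    [-0.002,-0.028,0.002,-1.4,2.8,7.2,-0.48],
    [-0.013,-0.027,-0.001,-0.7,2.7,7.4,-0.48],
    [-0.02,-0.024,-0.005,-0.2,2.6,7.4,-0.48],
    [-0.026,-0.017,-0.01,0.3,2.2,7.5,-0.48],
    [-0.028,-0.011,-0.014,0.6,2.0,7.4,-0.48],
  ],
)

```text
time_s: 23.75
ee_pos: [0.6163, 0.05, 0.3447]
orientation: [0.208, -0.586, 0.751, -0.22]
ft_force: [0.1, -0.3, -1.3]
width: 0.742
gripper_force: 9.4
```

drive_tool(
  plan=[
    [-0.029,-0.002,-0.019,0.7,1.6,7.3,-0.48],
    [-0.022,0.003,-0.017,0.6,1.2,5.9,-0.48],
    [-0.008,0.021,0.008,-3.3,0.8,9.5,-0.48],
    [-0.004,0.023,0.009,-3.2,1.4,9.3,-0.48],
    [0,0.025,0.008,-3.0,2.1,9.3,-0.48],
  ],
)

```text
time_s: 24.38
ee_pos: [0.5825, 0.1495, 0.3235]
orientation: [0.193, -0.284, 0.933, -0.106]
ft_force: [-0.4, -0.8, -0.9]
width: 0.738
gripper_force: 9.4
```

drive_tool(
  plan=[
    [0.004,0.025,0.009,-2.6,2.6,9.3,-0.48],
    [0.009,0.024,0.01,-2.2,3.2,9.2,-0.48],
    [0.013,0.023,0.009,-1.6,3.6,9.0,-0.48],
    [0.016,0.019,0.009,-0.9,3.7,8.5,-0.48],
    [0.019,0.015,0.009,-0.2,3.6,7.6,-0.48],
  ],
)

```text
time_s: 25.0
ee_pos: [0.5109, 0.2333, 0.2474]
orientation: [0.057, 0.083, 0.995, -0.005]
ft_force: [-0.4, 0.7, -1.4]
width: 0.739
gripper_force: 9.4
```

drive_tool(
  plan=[
    [0.017,0.01,0.007,0.3,3.2,6.5,-0.48],
    [0.013,0.006,0.005,0.4,2.4,4.7,-0.48],
    [0.006,0.001,0.002,0.3,0.9,2.0,-0.48],
    [0,0,0,0,0,0,-0.48],
    [0,0,0,0,0,0,-0.48],
  ],
)

```text
time_s: 25.62
ee_pos: [0.4816, 0.2568, 0.2316]
orientation: [0.002, 0.195, 0.981, -0.003]
ft_force: [0.2, 0.1, -1.3]
width: 0.743
gripper_force: 9.4
```

drive_tool(
  plan=[
    [0,0,0,0,0,0,-0.48],
    [0,0,0,0,0,0,-0.48],
  ],
)

```text
time_s: 25.88
ee_pos: [0.4815, 0.2569, 0.2316]
orientation: [0.002, 0.195, 0.981, -0.003]
ft_force: [-0.2, -0.3, -1.1]
width: 0.74
gripper_force: 9.4
```

```bash
python3 - <<'E'
from look import *
p,Rc,s=pose(); print(p,s["width"],s["gripper_force"],s["ft_force"],s["joint_positions"].round(2))
rows(np.array([.483,.2589,.214]),yawdown(156.5),n=1,claw=-.48)
c=snap("wrist","wU"); d=load("w3")
for r in range(120,240,4): print(r,''.join(lab(c.hsv[r,x]) for x in range(275,371,2)),' | ',''.join(lab(d.hsv[r,x]) for x in range(275,371,2)))
E
```

```text
[0.48149777 0.2568701  0.23164338] 0.739524029333901 9.361504912376404 [-0.23411798 -0.29878358 -1.1008899 ] [-0.02  0.59 -0.83  1.79  0.52  0.99  0.12]
[-0.0005, 0.0025, 0.0176] [-0.3, 0.27, 0.97] -0.48
120 ................................................  |  ................................................
124 ...........-----------------------------........  |  ................................................
128 ...........-+++++++++++++++++++++++++++-........  |  ........----------++++++++++++++++++++-.........
132 ..........--+++++++++++++++++++++++++++-........  |  ........--++++++++++++++++++++++++++++-.........
136 ...........-+++++++BBBBBBBBBBBBBB++++++-........  |  ........--++++++++++++++++++++++++++++-.........
140 ..........--++++++BBBBBBBBBBBBBBBB+++++-........  |  .........-+++++++BBBBBBBBBBBBBBB++++++-.........
144 .....-------++++++BBBBBBBBBBBBBBBB-++++-........  |  ........--+++++++BBBBBBBBBBBBBBBB+++++-.........
148 ------------+++++BBBBBBBBBBBBBBBBBB++++-........  |  ....------+++++BBBBBBBBBBBBBBBBBB-++++-.........
152 ------------++BBBBBBBBBBBBBBBBBBBBBBBB+--...
[... 1583 characters left out ...]
++-........  |  ---------+++++++++++++++++++++++++++++--........
216 .........-+++++++++++++++++++++++++++++-........  |  .........-+++++++++++++++++++++++++++++.........
220 .........++++++++++++++++++++++++++++++-........  |  ........-++++++++++++++++++++++++++++++-........
224 ........--+++++++++++++---+++++++++++++-........  |  ........-++++++++++++++++++++++++++++++-........
228 .........-++++++++++-.     .-++++++++++-........  |  ........-+++++++++++--.  ..-+++++++++++-........
232 ---------++++++++++-.       .-+++++++++-........  |  ....-----++++++++++-.       -++++++++++-........
236 ---------++++++++++-.       .++++++++++-........  |  ---------++++++++++-.       .++++++++++-........
```

drive_tool(
  plan=[
    [-0.0005,0.0025,0.018,-0.3,0.27,0.97,-0.48],
    [0,0,0,0,0,0,-0.48],
    [0,0,0,0,0,0,-0.48],
    [0,0,0,0,0,0,-0.48],
    [0,0,0,0,0,0,-0.48],
  ],
)

```text
time_s: 26.55
ee_pos: [0.4829, 0.2593, 0.2139]
orientation: [0.0, 0.203, 0.979, 0.0]
ft_force: [0.1, 0.0, -0.4]
width: 0.739
gripper_force: 9.4
```

```bash
python3 - <<'E'
from look import *
p,Rc,s=pose(); print(p)
rows(np.array([.483,.2589,.214]),yawdown(156.5),n=1,claw=-.48)
c=snap("wrist","wV"); d=load("w3")
def f(c):
    m,_=c.blobs(100,125,110,30,1,(270,125,370,200)); k=np.argwhere(m)[:,::-1]; print(k.min(0),k.max(0),k.mean(0).round(1)); V=c.hsv[..,2] if 0 else c.hsv[:,:,2]
    print("block cols",[int(v) for v in V[218,286:300]],[int(v) for v in V[218,346:360]])
    print("dot",np.argwhere(V[222:244,308:340]>165).mean(0)+[222,308])
f(c);f(d)
E
```

```text
File "<stdin>", line 6
    m,_=c.blobs(100,125,110,30,1,(270,125,370,200)); k=np.argwhere(m)[:,::-1]; print(k.min(0),k.max(0),k.mean(0).round(1)); V=c.hsv[..,2] if 0 else c.hsv[:,:,2]
                                                                                                                                    ^
SyntaxError: invalid syntax
```

```bash
python3 - <<'E'
from look import *
p,Rc,s=pose(); print(p)
rows(np.array([.483,.2589,.214]),yawdown(156.5),n=1,claw=-.48)
c=snap("wrist","wV"); d=load("w3")
def f(c):
    m,_=c.blobs(100,125,110,30,1,(270,125,370,200)); k=np.argwhere(m)[:,::-1]; V=c.hsv[:,:,2]; print(k.min(0),k.max(0),k.mean(0).round(1))
    print("block cols",[int(v) for v in V[218,286:300]],[int(v) for v in V[218,346:360]])
    print("dot",np.argwhere(V[222:244,308:340]>165).mean(0)+[222,308])
f(c);f(d)
E
```

```text
[0.48287825 0.25927376 0.21386241]
[-0.0003, -0.0003, -0.0001] [0.02, 0.0, 0.02] -0.48
[292 138] [351 199] [321.1 167.1]
block cols [167, 167, 167, 168, 166, 159, 140, 111, 92, 93, 98, 101, 103, 103] [103, 103, 103, 103, 103, 100, 108, 130, 154, 166, 169, 170, 171, 171]
dot [233.18309859 322.92957746]
[294 138] [352 199] [322.7 167.8]
block cols [169, 169, 167, 167, 168, 159, 135, 104, 91, 94, 98, 101, 101, 102] [104, 104, 104, 103, 102, 105, 124, 150, 167, 172, 171, 170, 170, 171]
dot [234.5 322.5]
```

drive_tool(
  plan=[
    [-0.0002,-0.001,0.01,0,0,0,-0.48],
    [0,0,0.03,0,0,0,-0.48],
    [0,0,0.03,0,0,0,-0.48],
    [0,0,0.025,0,0,0,-0.48],
    [0,0,0,0,0,0,-0.48],
  ],
)

```text
time_s: 27.22
ee_pos: [0.4811, 0.257, 0.1165]
orientation: [-0.002, 0.203, 0.979, -0.002]
ft_force: [-0.8, -0.4, -1.0]
width: 0.742
gripper_force: 9.4
```

drive_tool(
  plan=[
    [0,0,0,0,0,0,-0.48],
    [0,0,0,0,0,0,-0.48],
    [0,0,0,0,0,0,-0.48],
  ],
)

```text
time_s: 27.6
ee_pos: [0.4829, 0.2583, 0.1192]
orientation: [0.0, 0.204, 0.979, 0.0]
ft_force: [0.5, -1.4, -1.6]
width: 0.741
gripper_force: 9.4
```

```bash
python3 - <<'E'
from look import *
p,Rc,s=pose(); print(p,s["width"],s["ft_force"],s["torque"])
rows(np.array([.4827,.2584,.096]),yawdown(156.5),n=1,claw=-.48)
E
```

```text
[0.48294761 0.258323   0.11923419] 0.7412475919028723 [ 0.54994154 -1.44219849 -1.58179703] [ 0.01914217  0.02945568 -0.01050119]
[0.0003, -0.0, 0.0232] [0.05, 0.03, 0.0] -0.48
```

drive_tool(
  plan=[
    [0.0002,0,0.006,0,0,0,-0.48],
    [0,0,0.006,0,0,0,-0.48],
    [0,0,0.005,0,0,0,-0.48],
    [0,0,0,0,0,0,-0.48],
    [0,0,0,0,0,0,-0.48],
  ],
)

```text
time_s: 28.22
ee_pos: [0.4823, 0.2583, 0.1014]
orientation: [-0.0, 0.203, 0.979, 0.0]
ft_force: [0.5, 0.6, -1.5]
width: 0.739
gripper_force: 9.4
```

drive_tool(
  plan=[
    [0,0,0.003,0,0,0,-0.48],
    [0,0,0.002,0,0,0,-0.48],
    [0,0,0,0,0,0,-0.48],
    [0,0,0,0,0,0,-0.48],
  ],
)

```text
time_s: 28.72
ee_pos: [0.4823, 0.2583, 0.0965]
orientation: [-0.0, 0.203, 0.979, 0.0]
ft_force: [-0.9, -0.4, -0.9]
width: 0.741
gripper_force: 9.4
```

```bash
python3 - <<'E'
from look import *
p,Rc,s=pose(); print(p,s["width"],s["ft_force"],s["torque"])
E
```

```text
[0.48228567 0.25827217 0.09645814] 0.7411231519780047 [-0.91193373 -0.36458185 -0.93992141] [-0.00055341  0.00573476  0.07196813]
```

drive_tool(
  plan=[
    [0,0,0.002,0,0,0,-0.48],
    [0,0,0.001,0,0,0,-0.48],
    [0,0,0,0,0,0,-0.48],
    [0,0,0,0,0,0,-0.48],
  ],
)

```text
time_s: 29.22
ee_pos: [0.4823, 0.2582, 0.0934]
orientation: [-0.0, 0.203, 0.979, -0.0]
ft_force: [-0.0, -0.1, -1.2]
width: 0.738
gripper_force: 9.4
```

drive_tool(
  plan=[
    [0,0,0.001,0,0,0,-0.48],
    [0,0,0,0,0,0,-0.48],
    [0,0,0,0,0,0,-0.48],
  ],
)

```text
time_s: 29.6
ee_pos: [0.4823, 0.2582, 0.0925]
orientation: [-0.0, 0.204, 0.979, -0.0]
ft_force: [-0.4, -0.2, -1.4]
width: 0.742
gripper_force: 9.4
```

drive_tool(
  plan=[
    [0,0,0.001,0,0,0,-0.48],
    [0,0,0,0,0,0,-0.48],
    [0,0,0.001,0,0,0,-0.48],
    [0,0,0,0,0,0,-0.48],
    [0,0,0,0,0,0,-0.48],
  ],
)

```text
time_s: 30.22
ee_pos: [0.4823, 0.2583, 0.0906]
orientation: [-0.0, 0.203, 0.979, 0.0]
ft_force: [-1.4, 0.1, 4.1]
width: 0.736
gripper_force: 9.7
```

drive_tool(
  plan=[
    [0,0,0.001,0,0,0,-0.48],
    [0,0,0,0,0,0,-0.48],
    [0,0,0,0,0,0,-0.48],
  ],
)

```text
time_s: 30.6
ee_pos: [0.482, 0.2587, 0.0901]
orientation: [-0.0, 0.203, 0.979, 0.0]
ft_force: [-2.5, -0.3, 7.3]
width: 0.741
gripper_force: 9.3
```

drive_tool(
  plan=[
    [0,0,-0.0005,0,0,0,-0.6],
    [0,0,0,0,0,0,-0.8],
    [0,0,0,0,0,0,-1],
    [0,0,0,0,0,0,-1],
    [0,0,0,0,0,0,-1],
  ],
)

```text
time_s: 31.22
ee_pos: [0.4823, 0.2582, 0.0899]
orientation: [-0.0, 0.204, 0.979, -0.0]
ft_force: [0.2, -0.2, -1.2]
width: 0.999
gripper_force: 0.0
```

drive_tool(
  plan=[
    [0,0,-0.01,0,0,0,-1],
    [0,0,-0.03,0,0,0,-1],
    [0,0,-0.04,0,0,0,-1],
    [0,0,-0.04,0,0,0,-1],
    [0,0,-0.02,0,0,0,-1],
  ],
)

```text
time_s: 31.85
ee_pos: [0.4829, 0.2591, 0.2329]
orientation: [0.001, 0.203, 0.979, 0.001]
ft_force: [-0.4, 0.7, 0.2]
width: 0.999
gripper_force: 0.0
```

drive_tool(
  plan=[
    [0,0,0,0,0,0,-1],
    [0,0,0,0,0,0,-1],
    [0,0,0,0,0,0,-1],
    [0,0,0,0,0,0,-1],
  ],
)

```text
time_s: 32.35
ee_pos: [0.482, 0.258, 0.2291]
orientation: [-0.001, 0.203, 0.979, -0.0]
ft_force: [-0.4, 0.2, -0.4]
width: 1.001
gripper_force: 0.0
```

```bash
python3 - <<'E'
from look import *
p,Rc,s=pose(); print(p,s["width"],s["ft_force"],s["joint_velocities"].round(3))
for n in("side","scene","wrist"): snap(n,n+"Z")
S0,D0,S,D=load("scene0"),load("side0"),load("sceneZ"),load("sideZ")
print(S0.blobs(170,8,150,60,15,(370,140,415,180))[1],S.blobs(170,8,150,60,15,(370,140,415,180))[1])
print(D0.blobs(170,8,150,60,15,(285,110,320,160))[1],D.blobs(170,8,150,60,15,(285,110,320,160))[1])
c=load("wristZ"); m,b=c.blobs(170,8,150,50,40,(250,140,390,240)); print(b, c.proj([.483,.2588,.107]))
E
python3 ringchk.py Z
```

```text
[0.48196636 0.2580133  0.22914458] 1.0010673833836312 [-0.38575578  0.23184032 -0.41198299] [-0.    -0.001 -0.004 -0.005 -0.002  0.002  0.   ]
[([381, 152, 4, 16, 25], [382.4, 158.0]), ([403, 155, 4, 15, 20], [404.4, 161.4])] [([381, 152, 4, 15, 24], [382.4, 157.2]), ([403, 155, 4, 14, 19], [404.5, 160.6])]
[([304, 121, 7, 18, 84], [307.0, 129.7]), ([295, 135, 8, 18, 103], [298.3, 143.6])] [([304, 121, 6, 18, 86], [306.8, 129.4]), ([295, 135, 7, 18, 101], [297.7, 143.2])]
[([280, 169, 12, 43, 358], [285.6, 191.1]), ([357, 170, 12, 42, 256], [362.9, 192.6])] [323.32429865 189.72405995]
side -180 15 r mm [28.8 31.9 35. ]
side -150 11 r mm [23.9 26.3 29.3]
side -120 11 r mm [19.1 21.9 23.9]
side -90 6 r mm [17.7 19.  20.3]
side -60 19 r mm [16.  20.3 26.9]
side -30 38 r mm [17.2 25.2 32.1]
side 0 26 r mm [20.  27.3 33. ]
side 30 29 r mm [18.1 23.3 30.6]
side 60 7 r mm [19.1 21.4 22.7]
side 90 8 r mm [24.5 25.9 27.5]
side 120 14 r mm [28.4 30.5 31.8]
side 150 9 r mm [31.9 33.9 35.7]
scene -180 10 r mm [25.1 28.3 31.9]
scene -150 10 r mm [18.3 21.6 25.6]
scene -120 8 r mm [16.7 20.6 24.6]
scene -90 8 r mm [14.3 18.6 21.4]
scene -60 12 r mm [12.7 19.3 27.1]
scene -30 25 r mm [16.5 27.1 32.9]
scene 0 20 r mm [19.  26.5 31.9]
scene 30 10 r mm [25.2 29.2 33.1]
```

The pliers' plates are back within about 1 px of where they started in both fixed views. The ring still sits where it did after it closed, and the gripper is clear, so I'm handing in.

```bash
python3 -c "
from bench import order
print(order.finish_job())"
```

```text
the job is handed in; nothing more can be done
None
```

The job is handed in at about 32 s. The ring has closed in the groove, flat on the hub, and the pliers are back upright in their stand with the gripper clear. I planned no move near the bystanders, but I did not re-measure their positions at the end, and the hand-in call returned no verdict.

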